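Draw the free brake pads and signal the reorder

TASK

Lift the yellow bin by its black knob until the brake pads begin to slide, and meter out all the black-lined ones (two to four) down the apron without reaching into the bin, keeping both orange-lined reserve pads in it; then let the bin back down level. Lay all the black pads flat, side by side, in the blue kit tray. Once the bin is down, also take the red reorder tag off its saddle, hook it onto the rail at the green band, slide it along the rail, without lifting it off, to the orange mark and leave it hanging centred there; leave the grease pot, jar and tape roll alone.

Things in the scene. Friction and masses are not known exactly. Their poses are not given: they have to be found in the camera images.
- bin (a joint): tilt of the yellow bin in rad: 0 = level, at rest; grows as the knob end is lifted; stop at 0.8. Falls back to 0 when let go (3 to 5 N to hold at the knob). The smooth floor is humped, so pads let go one by one: the place at the lip at about 0.3 to 0.55 rad (friction varies, the same for all pads of a run), places 2 to 6 need 0.04, 0.08, 0.12, 0.20, 0.24 rad more than the first
- bin_knob (a point): centre of the black ball knob, 30 mm across, on an upright stem at the closed end of the bin; 226 mm towards the stand's +y and 36 mm up from the hinge when the bin is level; turns with the bin
- stand_lip (a point): middle of the bin's open lip, on the hinge axis (along x), 57 mm above the bench, fixed to the grey stand; z up, pads slide out to -y. The bin reaches 198 mm from here to +y, 66 mm wide inside, in six places 32 mm long, one pad in each
- pan_mid (a point): middle of the floor (18 mm above the bench) of the open pan that catches the pads; axes as the stand; inside 140 mm (x) by 134 mm (y), walls 36 mm above the bench. The apron, 70 mm wide, begins 66 mm to +y and rises to the lip 128 mm to +y; two cheeks, 78 mm above the bench, flank it from 105 mm on
- kit_tray_in (a point): middle of the inner floor of the loose blue kit tray, which stands on the red cloth (3 mm thick; tray floor 16 mm above the bench), 120 x 156 mm outside along its x and y, 112 x 148 mm inside, walls 4 mm thick, 33 mm high in all, 20 mm above the inner floor; 0.6 kg
- tag_grip (a point): middle of the black grip tab (12 mm along x, 30 mm along y, 34 mm high) on top of the red reorder tag. The tag is 136 mm high, 54 mm wide along y; it begins astride the aluminium saddle post (14 x 36 mm, 117 mm above the bench) on the stand's side and lifts straight off. 0.12 kg
- tag_seat (a point): underside of the tag's inverted-U hook, where it rests on the rail, 23 mm below tag_grip; the hook is open downward, 20 mm wide along the tag's x: behind it (+x) the card plate reaches 95 mm below this point (5 mm thick), before it (-x) a steel weight 8 mm thick reaches 25 mm below this point; it hangs upright by itself
- rail_start (a point): on the axis of the round rail (12 mm thick, along this point's y, 190 mm long, axis 119 mm above the bench, on a post 16 mm thick at each end), in the middle of its green band, which lies 40 mm from the rail's +y end; the tag is hooked on here (when hung, tag_seat is 6 mm above the axis)
- mark_mid (a point): on the rail's axis at the orange mark band, 85 to 120 mm towards -y from the green band; axes as the rail. An orange strip 109 mm high stands on a foot 48 mm behind it (+x)
- pad_1_mid (a point): centre of a brake pad with black lining, 60 (x) x 28 (y) x 14 mm (z), about 75 g, place nearest the lip in the bin; two to four of the four black pads are there, absent ones are None; origin half-way up
- pad_2_mid (a point): centre of a brake pad with black lining, 60 (x) x 28 (y) x 14 mm (z), about 75 g, place second from the lip in the bin; two to four of the four black pads are there, absent ones are None; origin half-way up
- pad_3_mid (a point): centre of a brake pad with black lining, 60 (x) x 28 (y) x 14 mm (z), about 75 g, place third from the lip in the bin; two to four of the four black pads are there, absent ones are None; origin half-way up
- pad_4_mid (a point): centre of a brake pad with black lining, 60 (x) x 28 (y) x 14 mm (z), about 75 g, place fourth from the lip in the bin; two to four of the four black pads are there, absent ones are None; origin half-way up
- reserve_1_mid (a point): centre of a reserve brake pad, same size but with orange lining, in the fifth place of the bin from the lip; always there
- reserve_2_mid (a point): centre of a reserve brake pad, same size but with orange lining, in the sixth and last place of the bin from the lip; always there
- grease_pot: bystander: red grease pot with a cream lid, 49 mm wide, 41 mm high; origin in the middle of its underside
- jar_white: bystander: small white-lidded jar, 54 mm wide, 89 mm high; origin in the middle of its underside
- tape_roll: bystander: roll of black tape, 62 mm wide, 19 mm high; origin in the middle of its underside
There are look-alikes about, which are no part of the job. What is shaped like the part that bears pad_1_mid but pink is not meant.

How it is judged:
By the outcome, as a careful person would: the job done as asked, in the order asked, and still so for the second after the job is handed in, with the robot touching nothing.
Of pad_1, pad_2, pad_3, pad_4 only 2 to 4 are there at a start; the rules pass over those that are not, and their reading is None.
At some moment in a run one of kit_tray may be knocked a few centimetres aside while the robot is not near it.
Once in a run the grip may slacken for a moment while it holds something.
It also fails if it takes over 210 s, if anything falls off the work surface, if the arm or the gripper's body presses on something with over 40 N, if the wrist force passes 120 N, or if a joint passes its speed limit or range.

ROBOT

A 6-joint arm with a two-finger parallel gripper is mounted at the origin on a cart in front of the work surface, level with it; the furniture and walls round the work are solid. World frame = base frame: x ahead of the robot, y to its left, z up, the work surface at z = 0. Lengths are in m, angles in rad, forces in N, time in s.
With the tool pointing down it reaches from about 0.375 to 0.825 m from the base axis. Payload 5.5 kg.
Tool frame: the origin (TCP) lies at the very end of the fingers, on their centre line; the grasp point (between the pads) lies 19 mm behind it; z points along the fingers, y is the line along which they close (so a half turn about z gives the same grasp; the last joint's range is limited). The gripper opens to 85 mm and grips with 20 to 120 N. Pads are 22 mm wide; open, the fingers measure 114 mm over their backs; the gripper's body (76 mm by 85 mm) begins 54 mm behind the grasp point. The pads swing forward as they close: fully open they stand 13 mm farther back than shut.
Start: joints at [-1.329, 0.314, -0.047, 1.21, 0, 1.571], TCP at [0.144, -0.583, 0.231] pointing down, gripper open.
Joint ranges: [-2.67, 2.67], [-0.69, 1.73], [-1.03, 1.25], [-2.08, 2.16], [-1.42, 1.45], [-3.14, 3.14]. Speed limits (rad/s): [2.39, 2.39, 3.01, 3.14, 3.14, 3.14].

INTERFACE

Orientations are given as a rotation vector (axis times angle).
In Python, from workcell import ctrl, read_camera, job_done gives the robot as it stands.
- The arm moves only by the tool jog_arm, never from a script. Its arguments are lists of equal length, an entry for each row: "translation": the shift along the tool's x, y, z in m, a list of three; "yaw": the turn about the tool's z in rad. In form: {"translation": [[tx, ty, tz], ...], "yaw": [yaw, ...]}. A call has 1 to 20 rows; each row shifts and turns the commanded pose from where the row before left it, along the tool's axes as they then stand; what a row does not reach is not made up. A row lasts 1/10 s, in which the tool goes at most 50 mm and 8.59 degrees, less where a joint would pass 70% of its speed; a pose out of reach is approached as far as the arm can. A call with a gripper value outside its range is refused whole. "fingers" is the opening, from 0 (shut) to 1 (fully open), set as the call begins (left out, the last holds). The fingers move at their own pace and stop on an object; "force" is the grip in N (left out, the last holds). Time passes only in rows, so rows that do not move let the fingers close. It gives the time, the measured TCP pose, the force, the opening and the grip force at its end, in the units of the state.
- ctrl.sense(): the state, without advancing time (a new reading comes with each control period).
- read_camera(name): name is "side" or "top"; returns a dict with "pixels" (480x640x3 uint8, blue, green, red), "vertical_fov" (degrees; the focal length in pixels is half the picture's height over the tangent of half this angle, whatever the lens; pixels are square), "cx", "cy" (the principal point, pixels), "k1" (the pictures are not rectified: a ray, as slopes to the right and down, at radius r is drawn at 1 + k1 r^2 times it, then the intrinsics apply), "R" (3x3) and "t" (3): a world point X has camera coordinates R X + t. Camera axes: x right, y down, z forward; pixel columns grow to the right and rows downward; lengths in m; the calibration is good to about 2 mm. A picture is of the moment at which its call begins. There is no depth.
- job_done(): hands the job in; it is judged then, once.
The state is a dict: "time_s": time; "q": joint angles; "joint_vel": joint speeds; "tau": joint torques, N m; "tool_pos": TCP position; "ee_rot": TCP orientation; "contact_force": force on the tool from outside, world axes, zero at the start; "torque": the same for the moment, N m; "width": finger opening in m; "grip_force": force on a finger pad.
Only numpy, scipy, OpenCV 4.12 (cv2) and the standard library are available. Lean on these libraries where they do the work, as an engineer would, in place of code of your own. Each camera call takes 0.05 s, during which the arm holds its last target. There are 200 camera calls.

## Working session

There is one attempt and no reset: what is moved stays moved. The work goes in short steps, Python scripts to look and compute and a tool call to move; the robot and the scene stay as the last step left them, time stands still between calls to the robot, and variables do not carry over. Pictures are saved under pics/ and viewed, at most 14 in all, crops included, and the job is handed in when it is done.

Besides the shell and the picture viewer there is one more tool, called after ">>>" by a JSON object that holds its "method" and its "body". jog_arm: Moves the arm, as the interface text tells. Its arguments: {"type":"object","properties":{"translation":{"type":"array"},"yaw":{"type":"array"},"fingers":{"type":"number"},"force":{"type":"number"}},"required":["translation","yaw"]}

```bash
mkdir -p pics; cat > h.py <<'E'
import numpy as np, cv2, json
from workcell import ctrl, read_camera, job_done
def snap(name,fn=None,crop=None,scale=1):
    c=read_camera(name); im=c['pixels']
    np.savez('cam_%s.npz'%name,**{k:c[k] for k in c})
    if fn:
        o=im
        if crop: x0,y0,x1,y1=crop; o=im[y0:y1,x0:x1]
        if scale!=1: o=cv2.resize(o,None,fx=scale,fy=scale,interpolation=cv2.INTER_CUBIC)
        cv2.imwrite('pics/'+fn,o)
    return c
def K(c):
    f=240/np.tan(np.radians(float(c['vertical_fov']))/2); return np.array([[f,0,float(c['cx'])],[0,f,float(c['cy'])],[0,0,1]])
def load(n): return dict(np.load('cam_%s.npz'%n))
def D(c): return np.array([float(c['k1']),0,0,0,0])
def ray(c,p):
    u=cv2.undistortPoints(np.array([[p]],float),K(c),D(c))[0,0]
    R=np.array(c['R']);t=np.array(c['t']); o=-R.T@t; d=R.T@np.array([u[0],u[1],1]); return o,d
def at_z(c,p,z):
    o,d=ray(c,p); return o+d*(z-o[2])/d[2]
def proj(c,X):
    R=np.array(c['R']);t=np.array(c['t'])
    return cv2.projectPoints(np.atleast_2d(X).astype(float),cv2.Rodrigues(R)[0],t,K(c),D(c))[0][:,0]
def tri(c1,p1,c2,p2):
    o1,d1=ray(c1,p1);o2,d2=ray(c2,p2)
    A=np.stack([d1,-d2],1); s=np.linalg.lstsq(A,o2-o1,rcond=None)[0]
    a=o1+d1*s[0];b=o2+d2*s[1]; return (a+b)/2,np.linalg.norm(a-b)
E
python3 - <<'E'
from h import *
for n in('top','side'):
    c=snap(n,n+'0.png'); R=c['R'];print(n,c['vertical_fov'],c['k1'],-np.array(R).T@c['t'],np.array(R)[2])
print(ctrl.sense())
E
```

```text
top 51.016936047550125 -0.040932609061237614 [ 0.36175977 -0.16007521  1.12000786] [ 0.22474514  0.02223444 -0.97416387]
side 56.21266099369385 -0.10397167694959325 [ 0.9437116  -1.03961555  0.65461216] [-0.32858156  0.80446459 -0.4948443 ]
{'time_s': 0.1, 'q': array([-1.32903048e+00,  3.14190008e-01, -4.79576412e-02,  1.21024454e+00,
       -1.75023575e-05,  1.57080399e+00]), 'joint_vel': array([ 0.00053713, -0.00014422,  0.00256148, -0.00184077,  0.00017842,
        0.00155125]), 'tau': array([ 7.12103410e-04, -5.40767205e+01,  3.40540874e+01,  1.11590809e-02,
        3.24403561e-05, -1.65396239e-05]), 'tool_pos': array([ 0.14351758, -0.58203523,  0.23050941]), 'ee_rot': array([-3.11709791e+00, -3.78637968e-01,  3.29425184e-04]), 'contact_force': array([ 0.02349548,  0.17408339, -1.07759309]), 'torque': array([-0.03133248,  0.03621775, -0.02492268]), 'grip_force': 0.0, 'width': 0.08554247531396914}
```

View pics/top0.png

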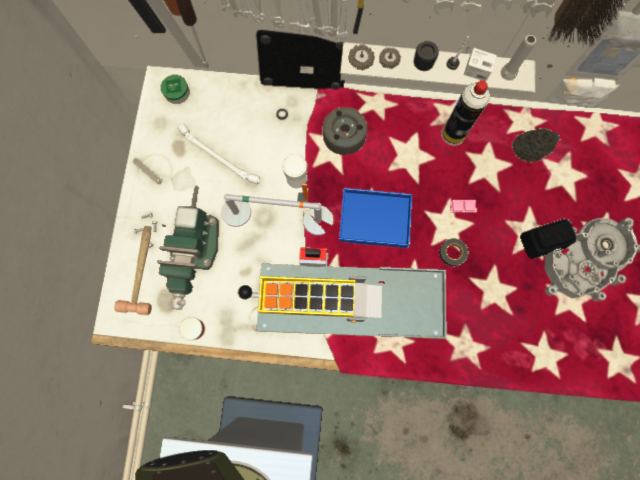

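View pics/side0.png

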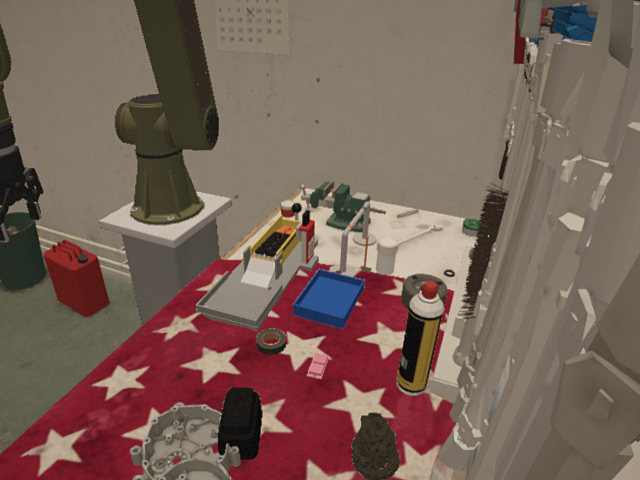

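The top view has the bin at (260-355, 295), the knob at (246,292), the pan right of x=380, the tray at (376,218), the rail from (228,200) to (318,205) and the tag at (313,254). The side view shows the same layout. I'll enlarge both.

```bash
python3 - <<'E'
from h import *
c=load('top');cv2.imwrite('pics/top1.png',cv2.resize(c['pixels'][160:360,215:455],None,fx=3.3,fy=3,interpolation=2) if 0 else cv2.resize(c['pixels'][160:350,205:455],None,fx=3.15,fy=3.15,interpolation=2))
c=load('side');cv2.imwrite('pics/side1.png',cv2.resize(c['pixels'][180:335,190:440],None,fx=3.2,fy=3.2,interpolation=2))
E
```

```text
(no output)
```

View pics/top1.png

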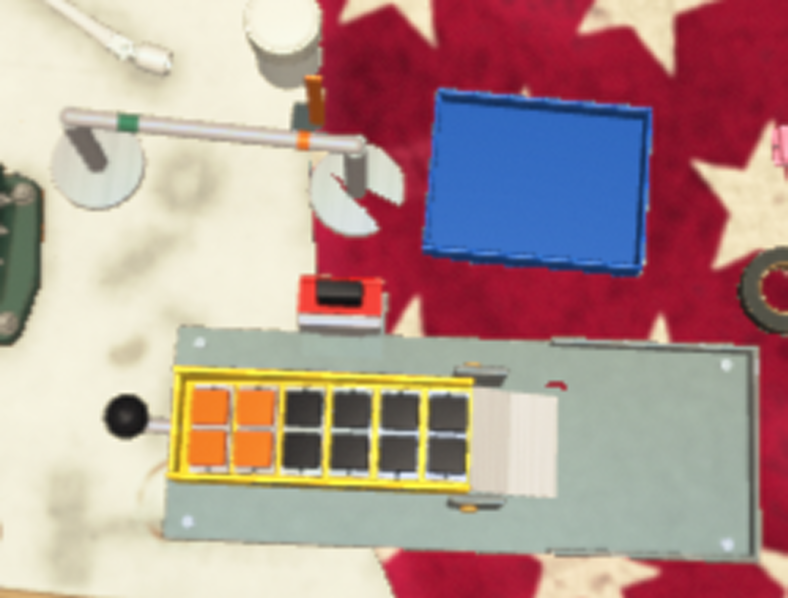

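View pics/side1.png

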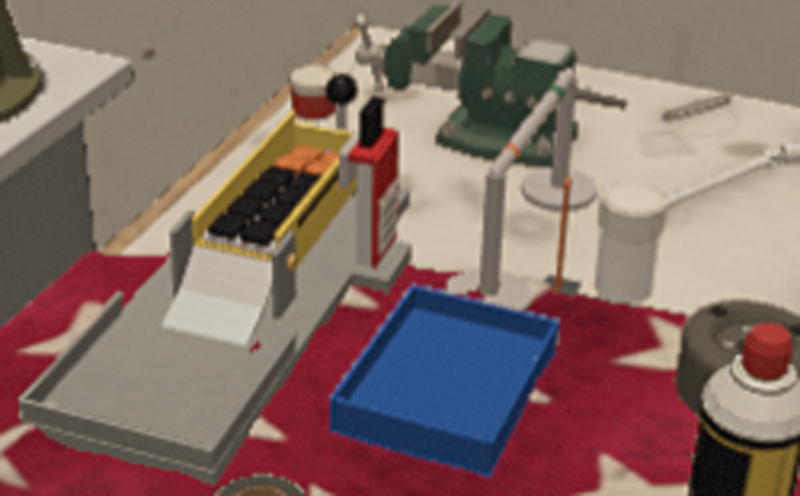

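```bash
python3 - <<'E'
from h import *
np.set_printoptions(precision=4,suppress=True)
a=load('top');b=load('side')
T=lambda u,v:(205+u/3.15,160+v/3.15); S=lambda u,v:(190+u/3.2,180+v/3.2)
for n,p,q in [('knob',(126,416),(341,89)),('green',(128,123),(558,91)),('orange',(303,140),(514,149)),('tabtop',(340,286),(374,103))]:
    print(n,*tri(a,T(*p),b,S(*q)))
tr=[at_z(a,T(*p),.036) for p in [(438,90),(652,108),(640,275),(422,253)]];tr=np.array(tr)
print(tr,tr.mean(0),np.linalg.norm(np.diff(tr,axis=0),axis=1))
trs=np.array([at_z(b,S(*p),.036) for p in [(418,288),(558,322),(492,438 ),(333,402)]]);print('side tray',trs)
print('green z119',at_z(a,T(128,123),.119),at_z(b,S(558,91),.119)); print('orange',at_z(a,T(303,140),.119),at_z(b,S(514,149),.119))
print('knob z93',at_z(a,T(126,416),.093)); 
for p,z in [((474,380),.08),((470,490),.08),((474,388),.057),((470,488),.057),((757,348),.036),((755,560),.036),((180,326),.0),((165,538),.0),((181,370),.08),((172,480),.08)]: print(p,at_z(a,T(*p),z))
print('apron bottom',at_z(a,T(558,397),.02),at_z(a,T(556,497),.02))
for i,u in enumerate([(446,428),(399,425),(350,423),(302,420),(254,429),(209,428)]): print(i,at_z(a,T(*u),.071))
E
```

```text
knob [0.4646 0.0097 0.09  ] 0.0005136758097613437
green [0.6558 0.0309 0.1181] 0.0031461448284127148
orange [ 0.6555 -0.0857  0.1192] 0.003089260351901253
tabtop [ 0.5524 -0.1222  0.1545] 0.0005650723165995114
[[ 0.7254 -0.1725  0.036 ]
 [ 0.7276 -0.3265  0.036 ]
 [ 0.6046 -0.3256  0.036 ]
 [ 0.6048 -0.1723  0.036 ]] [ 0.6656 -0.2492  0.036 ] [0.154  0.123  0.1532]
side tray [[ 0.6168 -0.1807  0.036 ]
 [ 0.7288 -0.1795  0.036 ]
 [ 0.7282 -0.3255  0.036 ]
 [ 0.616  -0.3342  0.036 ]]
green z119 [0.654 0.03  0.119] [0.6574 0.0307 0.119 ]
orange [ 0.6541 -0.0863  0.119 ] [ 0.6565 -0.0839  0.119 ]
knob z93 [0.4646 0.0093 0.093 ]
(474, 380) [ 0.5129 -0.2141  0.08  ]
(470, 490) [ 0.4409 -0.2178  0.08  ]
(474, 388) [ 0.5108 -0.2158  0.057 ]
(470, 488) [ 0.4439 -0.219   0.057 ]
(757, 348) [ 0.5612 -0.4098  0.036 ]
(755, 560) [ 0.4167 -0.4155  0.036 ]
(180, 326) [ 0.5419 -0.0052  0.    ]
(165, 538) [ 0.3923 -0.0139  0.    ]
(181, 370) [ 0.4998 -0.0207  0.08  ]
(172, 480) [ 0.4275 -0.024   0.08  ]
apron bottom [ 0.5156 -0.2766  0.02  ] [ 0.4466 -0.2804  0.02  ]
0 [ 0.4805 -0.1989  0.071 ]
1 [ 0.4793 -0.1678  0.071 ]
2 [ 0.4773 -0.1354  0.071 ]
3 [ 0.4761 -0.1035  0.071 ]
4 [ 0.4669 -0.0726  0.071 ]
5 [ 0.4645 -0.0429  0.071 ]
```

Four black pads are in the bin, followed by the two orange ones. The measurements agree: lip to knob is 226 mm, the stand is turned about 0.052 rad, the rail axis is at z of 0.119 and the mark is about 116 mm from green. Next I move over the knob.

>>> {"method": "jog_arm", "body": {"translation": [[0.035,-0.025,0],[0.035,-0.025,0],[0.035,-0.025,0],[0.035,-0.025,0],[0.035,-0.025,0],[0.035,-0.025,0],[0.035,-0.025,0],[0.035,-0.025,0],[0.035,-0.025,0],[0.017,-0.034,0],[0.017,-0.034,0],[0.017,-0.034,0],[0.017,-0.034,0],[0.017,-0.034,0],[0.017,-0.034,0],[0.017,-0.034,0],[0.017,-0.034,0]], "yaw": [0,0,0,0,0,0,0,0,0,0,0,0,0,0,0,0,0], "fingers": 1, "force": 40}}

```text
time_s: 1.8
tool_pos: [0.4624, 0.0095, 0.2311]
ee_rot: [3.119, 0.379, -0.0]
contact_force: [1.2, -1.3, -0.2]
width: 0.0855
grip_force: 0.0
```

>>> {"method": "jog_arm", "body": {"translation": [[0,0,0],[0,0,0],[0,0,0],[0,0,0],[0,0,0],[0,0,0],[0,0,0],[0,0,0],[0,0,0],[0,0,0],[0,0,0]], "yaw": [-0.138,-0.138,-0.138,-0.138,-0.138,-0.138,-0.138,-0.138,-0.138,-0.138,0]}}

```text
time_s: 2.9
tool_pos: [0.4622, 0.008, 0.231]
ee_rot: [-2.163, -2.277, 0.001]
contact_force: [-0.8, 0.6, 0.2]
width: 0.0854
grip_force: 0.0
```

```bash
cat >> h.py <<'E'
from scipy.spatial.transform import Rotation as Rt
np.set_printoptions(precision=4,suppress=True)
def to(p,psi=None):
    "tool-frame shift (with present axes) to TCP target p; yaw to psi (world angle of tool x)"
    s=ctrl.sense(); M=Rt.from_rotvec(s['ee_rot']).as_matrix(); ps=np.arctan2(M[1,0],M[0,0])
    print('t',s['time_s'],'pos',s['tool_pos'],'psi %.3f'%ps,'q6 %.2f'%s['q'][5],'w %.4f'%s['width'],'F',s['contact_force'],'shift',M.T@(np.array(p)-s['tool_pos']), '' if psi is None else 'yaw %.3f'%(-(psi-ps)))
E
python3 -c "
from h import *
to([.4646,.0097,.074],1.623)"
```

```text
t 2.9 pos [0.4622 0.008  0.231 ] psi 1.622 q6 1.54 w 0.0854 F [-0.7641  0.6236  0.1516] shift [0.0016 0.0026 0.157 ] yaw -0.001
```

>>> {"method": "jog_arm", "body": {"translation": [[0.002,0.003,0.015],[0,0,0.015],[0,0,0.02],[0,0,0.02],[0,0,0.02],[0,0,0.02],[0,0,0.02],[0,0,0.015],[0,0,0.012],[0,0,0],[0,0,0]], "yaw": [0,0,0,0,0,0,0,0,0,0,0]}}

```text
time_s: 4.0
tool_pos: [0.4655, 0.0101, 0.0745]
ee_rot: [-2.165, -2.276, 0.0]
contact_force: [0.8, 1.0, -0.2]
width: 0.0854
grip_force: 0.0
```

>>> {"method": "jog_arm", "body": {"translation": [[0,0,0],[0,0,0],[0,0,0],[0,0,0],[0,0,0],[0,0,0],[0,0,0],[0,0,0],[0,0,0],[0,0,0]], "yaw": [0,0,0,0,0,0,0,0,0,0], "fingers": 0}}

```text
time_s: 5.0
tool_pos: [0.4654, 0.0101, 0.0749]
ee_rot: [2.164, 2.277, 0.0]
contact_force: [-1.8, -0.3, 5.7]
width: 0.0277
grip_force: 38.9
```

```bash
python3 -c "
from h import *
to([.4646,.0097,.074],1.623)
r=.2289
for th in np.arange(0,.8,.05):
    a=th+.158; print('%.2f'%th, 'x %.4f'%(r*np.cos(a)-.226),'z %.4f'%(.036-r*np.sin(a)))"
```

```text
t 5.0 pos [0.4654 0.0101 0.0749] psi 1.622 q6 1.54 w 0.0277 F [-1.8148 -0.2675  5.7091] shift [-0.0004 -0.0008  0.0009] yaw -0.001
0.00 x 0.0000 z -0.0000
0.05 x -0.0020 z -0.0113
0.10 x -0.0047 z -0.0224
0.15 x -0.0079 z -0.0334
0.20 x -0.0116 z -0.0442
0.25 x -0.0159 z -0.0548
0.30 x -0.0207 z -0.0652
0.35 x -0.0260 z -0.0753
0.40 x -0.0318 z -0.0852
0.45 x -0.0381 z -0.0948
0.50 x -0.0449 z -0.1040
0.55 x -0.0521 z -0.1129
0.60 x -0.0598 z -0.1214
0.65 x -0.0678 z -0.1295
0.70 x -0.0763 z -0.1372
0.75 x -0.0852 z -0.1444
```

The grip width of 27.7 mm means I hold the ball slightly off-centre. I'll lower a little and grip again.

>>> {"method": "jog_arm", "body": {"translation": [[0,0,0],[0,0,0],[0,0,0],[0,0,0.003],[0,0,0.003],[0,0,0]], "yaw": [0,0,0,0,0,0], "fingers": 0.6}}

```text
time_s: 5.6
tool_pos: [0.465, 0.0101, 0.0677]
ee_rot: [-2.164, -2.277, 0.001]
contact_force: [-0.6, 1.7, 0.1]
width: 0.0511
grip_force: 0.0
```

>>> {"method": "jog_arm", "body": {"translation": [[0,0,0],[0,0,0],[0,0,0],[0,0,0],[0,0,0],[0,0,0],[0,0,0],[0,0,0]], "yaw": [0,0,0,0,0,0,0,0], "fingers": 0}}

```text
time_s: 6.4
tool_pos: [0.4654, 0.0101, 0.0684]
ee_rot: [-2.164, -2.277, 0.0]
contact_force: [-0.2, 0.2, 3.5]
width: 0.028
grip_force: 39.1
```

>>> {"method": "jog_arm", "body": {"translation": [[-0.001,0,-0.0056],[-0.001,0,-0.0056],[-0.0013,0,-0.0056],[-0.0014,0,-0.0056],[-0.0016,0,-0.0055],[-0.0016,0,-0.0055],[-0.0018,0,-0.0054],[-0.0019,0,-0.0054],[-0.0021,0,-0.0053],[-0.0022,0,-0.0053],[0,0,0]], "yaw": [0,0,0,0,0,0,0,0,0,0,0]}}

```text
time_s: 7.5
tool_pos: [0.4663, -0.006, 0.1238]
ee_rot: [2.164, 2.277, 0.0]
contact_force: [1.0, 0.4, -4.2]
width: 0.0279
grip_force: 39.8
```

```bash
cat >> h.py <<'E'
def pan():
    "dark pixels in the pan area as seen from top, in pad-equivalents, and tilt from TCP"
    c=snap('top'); im=c['pixels']
    d=0.052; ux=np.array([np.cos(d),np.sin(d),0]);uy=np.array([-np.sin(d),np.cos(d),0]); L=np.array([.4774,-.2165,0])
    P=[L+uy*(-y)+ux*x+np.array([0,0,.03]) for x,y in((-.07,.195),(.07,.195),(.07,.02),(-.07,.02))]
    P=[L-uy*y+ux*x+np.array([0,0,.03]) for x,y in((-.07,.19),(.07,.19),(.07,.02),(-.07,.02))]
    m=np.zeros(im.shape[:2],np.uint8); cv2.fillConvexPoly(m,proj(c,np.array(P)).astype(int),255)
    dark=((im.max(2)<75)&(m>0)).sum(); s=ctrl.sense(); print('t %.2f dark %d'%(s['time_s'],dark),'pos',s['tool_pos'],'F',s['contact_force'],'w %.4f'%s['width'])
    return c
E
python3 - <<'E'
from h import *
c=pan(); cv2.imwrite('pics/lift1.png',cv2.resize(c['pixels'][150:350,200:460],None,fx=2.5,fy=2.5))
E
```

```text
t 7.55 dark 0 pos [ 0.4663 -0.0059  0.1234] F [ 0.1459  1.8567 -3.6507] w 0.0276
```

View pics/lift1.png

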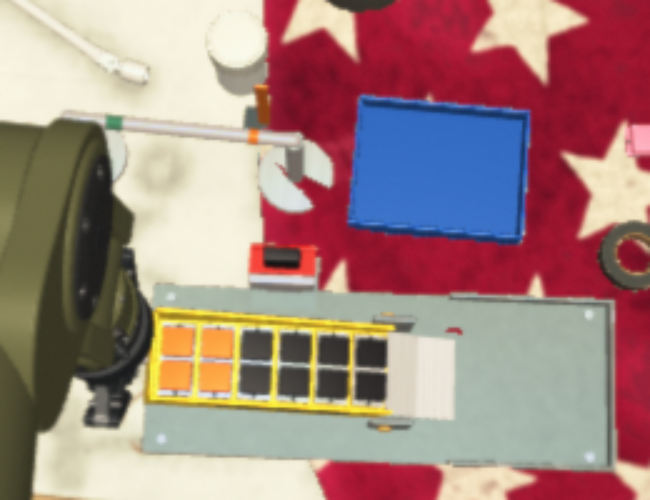

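The bin is lifted to about 0.25 rad. All pads are still in it (pads at (255-370, 365)), and the pan is empty and in full view.

>>> {"method": "jog_arm", "body": {"translation": [[-0.0024,0,-0.0052],[-0.0024,0,-0.0052],[0,0,0],[0,0,0],[0,0,0],[0,0,0]], "yaw": [0,0,0,0,0,0]}}

```text
time_s: 8.15
tool_pos: [0.4666, -0.0105, 0.1334]
ee_rot: [2.164, 2.277, 0.0]
contact_force: [1.5, 0.3, -4.1]
width: 0.0276
grip_force: 39.8
```

```bash
python3 -c "
from h import *;pan()"
```

```text
t 8.20 dark 0 pos [ 0.4666 -0.0106  0.1334] F [ 1.3983  0.4633 -3.942 ] w 0.0275
```

>>> {"method": "jog_arm", "body": {"translation": [[-0.0016,0,-0.0031],[-0.0016,0,-0.0031],[0,0,0],[0,0,0],[0,0,0],[0,0,0]], "yaw": [0,0,0,0,0,0]}}

```text
time_s: 8.8
tool_pos: [0.4667, -0.0137, 0.1397]
ee_rot: [2.164, 2.277, 0.0]
contact_force: [2.4, -0.6, -3.9]
width: 0.0278
grip_force: 39.9
```

```bash
python3 -c "
from h import *;pan()"
```

```text
t 8.85 dark 0 pos [ 0.4667 -0.0137  0.1397] F [ 2.9601  0.5016 -3.9131] w 0.0279
```

>>> {"method": "jog_arm", "body": {"translation": [[-0.0016,0,-0.003],[-0.0016,0,-0.003],[0,0,0],[0,0,0],[0,0,0],[0,0,0]], "yaw": [0,0,0,0,0,0]}}

```text
time_s: 9.45
tool_pos: [0.4669, -0.0169, 0.1457]
ee_rot: [2.164, 2.277, 0.0]
contact_force: [2.3, 0.6, -4.2]
width: 0.028
grip_force: 39.8
```

```bash
python3 -c "
from h import *;pan()"
```

```text
t 9.50 dark 0 pos [ 0.4669 -0.0169  0.1457] F [ 2.9053  0.3214 -5.4346] w 0.0277
```

>>> {"method": "jog_arm", "body": {"translation": [[-0.0018,0,-0.003],[-0.0018,0,-0.003],[0,0,0],[0,0,0],[0,0,0],[0,0,0]], "yaw": [0,0,0,0,0,0]}}

```text
time_s: 10.1
tool_pos: [0.4671, -0.0204, 0.1518]
ee_rot: [2.164, 2.277, 0.001]
contact_force: [3.0, 2.1, -3.8]
width: 0.0276
grip_force: 39.9
```

```bash
python3 -c "
from h import *;pan()"
```

```text
t 10.15 dark 0 pos [ 0.4671 -0.0204  0.1517] F [ 3.64    1.6532 -3.5116] w 0.0278
```

>>> {"method": "jog_arm", "body": {"translation": [[-0.0019,0,-0.0029],[-0.0019,0,-0.0029],[0,0,0],[0,0,0],[0,0,0],[0,0,0]], "yaw": [0,0,0,0,0,0]}}

```text
time_s: 10.75
tool_pos: [0.4674, -0.0241, 0.1576]
ee_rot: [-2.164, -2.277, -0.001]
contact_force: [3.3, 3.5, -2.7]
width: 0.028
grip_force: 39.9
```

```bash
python3 -c "
from h import *;pan()"
```

```text
t 10.80 dark 18 pos [ 0.4673 -0.0241  0.1575] F [ 5.083   3.7687 -2.0476] w 0.0280
```

>>> {"method": "jog_arm", "body": {"translation": [[-0.002,0,-0.0029],[-0.002,0,-0.0029],[0,0,0],[0,0,0],[0,0,0],[0,0,0]], "yaw": [0,0,0,0,0,0]}}

```text
time_s: 11.4
tool_pos: [0.4676, -0.0281, 0.1632]
ee_rot: [-2.164, -2.277, -0.001]
contact_force: [4.0, 2.4, -1.9]
width: 0.0278
grip_force: 39.9
```

```bash
python3 -c "
from h import *;pan()"
```

```text
t 11.45 dark 36 pos [ 0.4675 -0.0281  0.1632] F [ 3.7642  3.3022 -1.7323] w 0.0277
```

```bash
python3 - <<'E'
from h import *
c=pan(); cv2.imwrite('pics/lift2.png',cv2.resize(c['pixels'][240:350,250:460],None,fx=3.8,fy=3.8))
E
```

```text
t 11.50 dark 35 pos [ 0.4676 -0.0281  0.1633] F [ 3.7815  4.4109 -2.3377] w 0.0276
```

View pics/lift2.png

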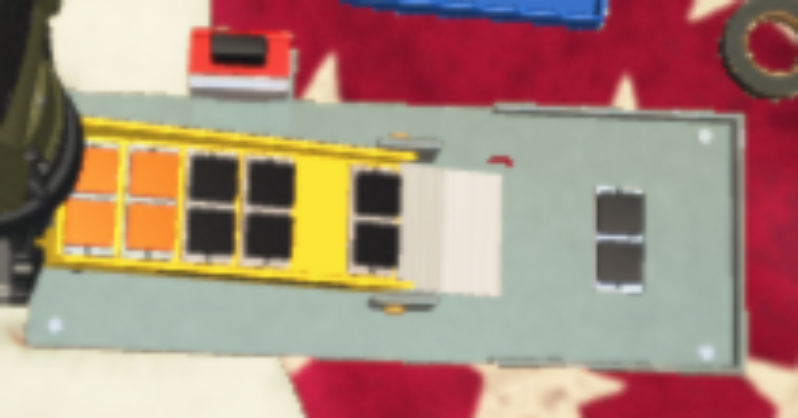

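Pad 1 is in the pan (full-frame about (413,303)), and pad 2 is just sliding over the lip. First release is at about 0.38-0.42, so the stop should be about 0.55. I'll go on in small steps.

>>> {"method": "jog_arm", "body": {"translation": [[-0.002,0,-0.0027],[-0.0021,0,-0.0027],[0,0,0],[0,0,0],[0,0,0],[0,0,0],[0,0,0],[0,0,0]], "yaw": [0,0,0,0,0,0,0,0]}}

```text
time_s: 12.3
tool_pos: [0.4677, -0.0323, 0.1685]
ee_rot: [2.164, 2.277, 0.0]
contact_force: [4.7, 2.6, -1.9]
width: 0.0281
grip_force: 39.9
```

```bash
sed -i 's/im.max(2)<75/im.max(2)<105/' h.py; python3 -c "
from h import *;pan()"
```

```text
t 12.35 dark 505 pos [ 0.4678 -0.0323  0.1686] F [ 3.9502  3.1643 -2.4449] w 0.0276
```

>>> {"method": "jog_arm", "body": {"translation": [[-0.0021,0,-0.0027],[-0.0022,0,-0.0027],[0,0,0],[0,0,0],[0,0,0],[0,0,0],[0,0,0],[0,0,0]], "yaw": [0,0,0,0,0,0,0,0]}}

```text
time_s: 13.15
tool_pos: [0.468, -0.0367, 0.1739]
ee_rot: [2.164, 2.277, 0.0]
contact_force: [4.9, 2.5, -2.6]
width: 0.028
grip_force: 39.9
```

```bash
python3 - <<'E'
from h import *
c=pan(); cv2.imwrite('pics/lift3.png',cv2.resize(c['pixels'][240:350,250:460],None,fx=3.8,fy=3.8))
E
```

```text
t 13.20 dark 779 pos [ 0.468  -0.0367  0.1739] F [ 4.6272  3.3616 -2.6209] w 0.0277
```

View pics/lift3.png

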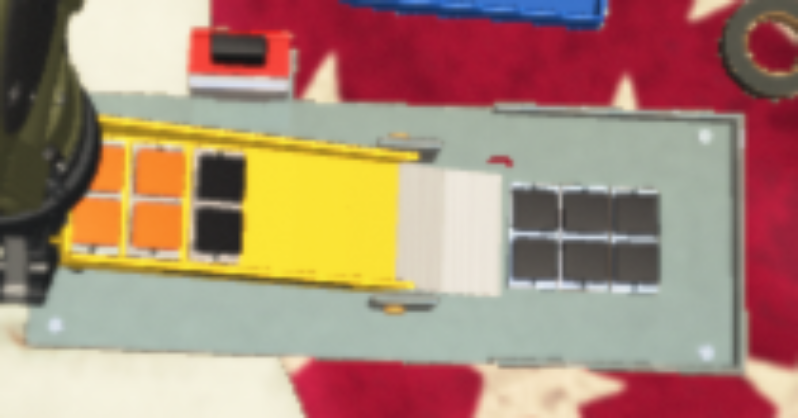

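Three pads are in the pan in a row, and one black pad and both orange pads are still in the bin.

>>> {"method": "jog_arm", "body": {"translation": [[-0.0021,0,-0.0026],[0,0,0],[0,0,0],[0,0,0],[0,0,0],[0,0,0],[0,0,0],[0,0,0]], "yaw": [0,0,0,0,0,0,0,0]}}

```text
time_s: 14.0
tool_pos: [0.4681, -0.0388, 0.1765]
ee_rot: [2.164, 2.277, 0.0]
contact_force: [5.2, 1.7, -3.1]
width: 0.0276
grip_force: 39.9
```

```bash
python3 -c "
from h import *;pan()"
```

```text
t 14.05 dark 779 pos [ 0.4682 -0.0388  0.1765] F [ 5.472   0.7535 -2.9311] w 0.0278
```

>>> {"method": "jog_arm", "body": {"translation": [[-0.0022,0,-0.0026],[0,0,0],[0,0,0],[0,0,0],[0,0,0],[0,0,0],[0,0,0],[0,0,0]], "yaw": [0,0,0,0,0,0,0,0]}}

```text
time_s: 14.85
tool_pos: [0.4683, -0.041, 0.1791]
ee_rot: [2.164, 2.277, 0.0]
contact_force: [5.2, 0.8, -2.4]
width: 0.0274
grip_force: 39.9
```

```bash
python3 - <<'E'
from h import *
c=pan(); cv2.imwrite('pics/lift4.png',cv2.resize(c['pixels'][240:350,250:460],None,fx=3.8,fy=3.8))
E
```

```text
t 14.90 dark 1021 pos [ 0.4683 -0.041   0.1791] F [ 5.6201  0.5922 -2.4782] w 0.0279
```

All four are out (dark count 1021, four pads' worth), at about 0.537 rad. Lowering the bin along the arc.

>>> {"method": "jog_arm", "body": {"translation": [[0.0057,0,0.0072],[0.0034,0,0.0046],[0.0034,0,0.0046],[0.0032,0,0.0048],[0.0031,0,0.0048],[0.0029,0,0.005],[0.0029,0,0.0049],[0.0027,0,0.005],[0.0026,0,0.0051],[0.0024,0,0.0052],[0.0024,0,0.0052],[0.0022,0,0.0053],[0.0021,0,0.0053],[0.0019,0,0.0054],[0.0018,0,0.0054],[0.0016,0,0.0055],[0.0016,0,0.0055],[0.0014,0,0.0055],[0.0013,0,0.0056]], "yaw": [0,0,0,0,0,0,0,0,0,0,0,0,0,0,0,0,0,0,0]}}

```text
time_s: 16.8
tool_pos: [0.4655, 0.0075, 0.0789]
ee_rot: [2.164, 2.277, -0.001]
contact_force: [3.7, -0.6, -1.6]
width: 0.0274
grip_force: 39.4
```

>>> {"method": "jog_arm", "body": {"translation": [[0.001,0,0.004],[0.001,0,0.004],[0,0,0.002],[0,0,0],[0,0,0],[0,0,0]], "yaw": [0,0,0,0,0,0]}}

```text
time_s: 17.4
tool_pos: [0.4655, 0.0092, 0.0707]
ee_rot: [2.163, 2.277, -0.0]
contact_force: [-2.2, -0.8, 15.3]
width: 0.0279
grip_force: 42.1
```

```bash
python3 - <<'E'
from h import *
c=pan(); to([.465,.0101,.0684]); cv2.imwrite('pics/low1.png',cv2.resize(c['pixels'][240:350,250:460],None,fx=3.8,fy=3.8))
E
```

```text
t 17.45 dark 1027 pos [0.4655 0.0092 0.0707] F [-2.4789 -2.8051 15.1893] w 0.0278
t 17.45 pos [0.4655 0.0092 0.0707] psi 1.622 q6 1.54 w 0.0278 F [-2.4789 -2.8051 15.1893] shift [ 0.0009 -0.0004  0.0023]
```

View pics/low1.png

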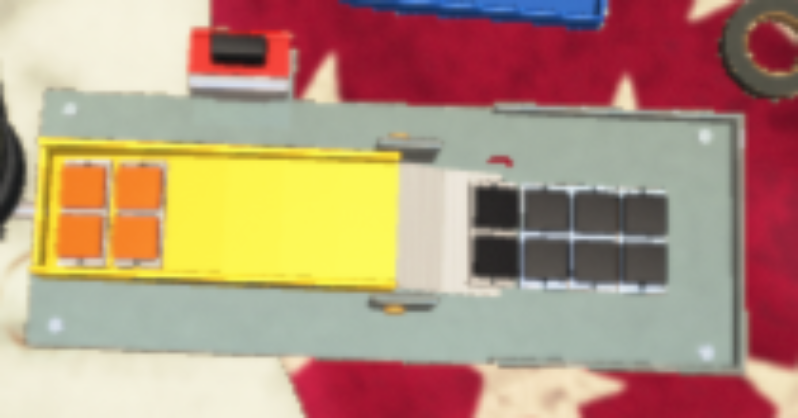

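Bin is down, both orange pads are in place at (272-287,297), three pads lie flat and the fourth leans on the apron foot. Releasing the knob and going over the tag.

>>> {"method": "jog_arm", "body": {"translation": [[0,0,0],[0,0,0],[0,0,0],[0,0,0],[0,0,0],[0,0,-0.01],[0,0,-0.02],[0,0,-0.03],[0,0,-0.03],[0,0,-0.03],[0,0,-0.03],[-0.02,0.012,-0.01],[-0.025,0.015,0],[-0.025,0.015,0],[-0.025,0.015,0],[-0.025,0.014,0],[-0.0152,0.009,0],[0,0,0],[0,0,0]], "yaw": [0,0,0,0,0,0,0,0,0,0,0,0,0,0,0,0,0,0,0], "fingers": 0.7}}

```text
time_s: 19.35
tool_pos: [0.5519, -0.1213, 0.2296]
ee_rot: [-2.164, -2.276, -0.0]
contact_force: [0.5, -0.1, 0.5]
width: 0.0597
grip_force: 0.0
```

```bash
python3 - <<'E'
from h import *
to([.5525,-.122,.127],1.623)
c=snap('side'); cv2.imwrite('pics/side2.png',cv2.resize(c['pixels'][190:290,270:400],None,fx=6,fy=6,interpolation=2))
E
```

```text
t 19.35 pos [ 0.5519 -0.1213  0.2296] psi 1.621 q6 1.30 w 0.0597 F [ 0.531  -0.1341  0.4776] shift [-0.0008  0.0006  0.1026] yaw -0.002
```

View pics/side2.png

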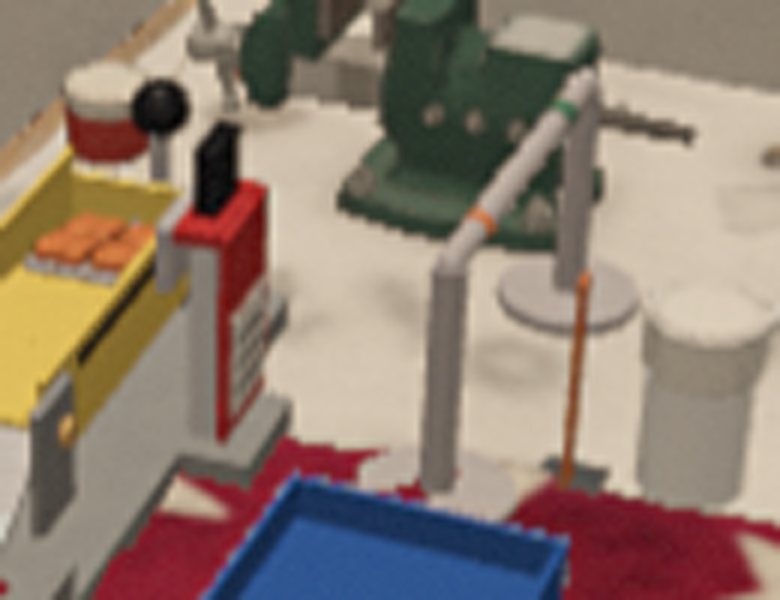

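```bash
python3 - <<'E'
from h import *
a=snap('top');b=load('side')
def cen(c,box,lo,hi):
    x0,y0,x1,y1=box; h=cv2.cvtColor(c['pixels'],cv2.COLOR_BGR2HSV)[y0:y1,x0:x1]
    m=cv2.inRange(h,lo,hi); ys,xs=np.nonzero(m); return np.array([xs.mean()+x0,ys.mean()+y0]),len(xs)
a0=a
# top image: arm may hide green; print counts
for n,lo,hi,bt,bs in [('green',(50,70,40),(95,255,255),(238,192,252,206),(358,202,370,213)),('orange',(5,110,100),(20,255,255),(294,198,305,210),(344,220,356,232))]:
    p,k=cen(a,bt,lo,hi); q,l=cen(b,bs,lo,hi); print(n,p,k,q,l,*tri(a,p,b,q), at_z(a,p,.119),at_z(b,q,.119))
print('tab',tri(a,(205+340/3.15,160+286/3.15),b,(307.3,211.8)),at_z(a,(205+340/3.15,160+286/3.15),.157))
E
```

```text
** On entry to DLASCL parameter number  4 had an illegal value
 ** On entry to DLASCL parameter number  4 had an illegal value
 ** On entry to DLASCL parameter number  4 had an illegal value
 ** On entry to DLASCL parameter number  4 had an illegal value
 ** On entry to DLASCL parameter number  5 had an illegal value
 ** On entry to DLASCL parameter number  4 had an illegal value<stdin>:5: RuntimeWarning: Mean of empty slice.
  ret = ret.dtype.type(ret / rcount)
Traceback (most recent call last):
  File "h.py", line 26, in tri
    A=np.stack([d1,-d2],1); s=np.linalg.lstsq(A,o2-o1,rcond=None)[0]
                              ~~~~~~~~~~~~~~~^^^^^^^^^^^^^^^^^^^^
numpy.linalg.LinAlgError: SVD did not converge in Linear Least Squares
```

>>> {"method": "jog_arm", "body": {"translation": [[-0.001,0.001,0.02],[0,0,0.02],[0,0,0.02],[0,0,0.02],[0,0,0.013],[0,0,0.0096],[0,0,0],[0,0,0]], "yaw": [0,0,0,0,0,0,0,0]}}

```text
time_s: 20.25
tool_pos: [0.5536, -0.1222, 0.1274]
ee_rot: [2.163, 2.277, 0.001]
contact_force: [-0.0, 0.2, 0.5]
width: 0.0598
grip_force: 0.0
```

>>> {"method": "jog_arm", "body": {"translation": [[0,0,0],[0,0,0],[0,0,0],[0,0,0],[0,0,0],[0,0,0],[0,0,0],[0,0,0]], "yaw": [0,0,0,0,0,0,0,0], "fingers": 0, "force": 50}}

```text
time_s: 21.05
tool_pos: [0.5537, -0.1225, 0.1273]
ee_rot: [2.163, 2.277, 0.001]
contact_force: [-0.5, -0.5, 5.6]
width: 0.011
grip_force: 49.7
```

>>> {"method": "jog_arm", "body": {"translation": [[0,0,-0.005],[0,0,-0.01],[0,0,-0.015],[0,0,-0.015],[0,0,-0.015],[0,0,-0.015],[0,0,-0.015],[0,0,-0.015],[0,0,-0.01],[0,0,0]], "yaw": [0,0,0,0,0,0,0,0,0,0]}}

```text
time_s: 22.05
tool_pos: [0.5541, -0.1225, 0.2435]
ee_rot: [2.163, 2.276, 0.002]
contact_force: [0.5, 1.2, -0.5]
width: 0.0113
grip_force: 48.9
```

```bash
python3 - <<'E'
from h import *
a=load('top');a['pixels']=cv2.imread('pics/top0.png');b=load('side')
def cen(c,box,lo,hi):
    x0,y0,x1,y1=box; h=cv2.cvtColor(c['pixels'],cv2.COLOR_BGR2HSV)[y0:y1,x0:x1]
    m=cv2.inRange(h,lo,hi); ys,xs=np.nonzero(m); return np.array([xs.mean()+x0,ys.mean()+y0]),len(xs)
for n,lo,hi,bt,bs in [('green',(50,70,40),(95,255,255),(238,192,252,206),(358,202,370,213)),('orange',(5,110,100),(20,255,255),(294,198,305,210),(344,220,356,232))]:
    p,k=cen(a,bt,lo,hi); q,l=cen(b,bs,lo,hi); print(n,p,k,q,l,*tri(a,p,b,q), at_z(a,p,.119),at_z(b,q,.119))
print('tab',tri(a,(205+340/3.15,160+286/3.15),b,(307.3,211.8)),at_z(a,(205+340/3.15,160+286/3.15),.157))
to([.6557,.0306,.24],1.571)
E
```

```text
green [245.2609 198.6957] 23 [362.6667 206.6667] 6 [0.6529 0.0297 0.124 ] 0.0008502168433695415 [0.6547 0.0309 0.119 ] [0.6499 0.0393 0.119 ]
orange [301.1429 203.4286] 28 [350.4444 226.3333] 9 [ 0.6562 -0.0859  0.1205] 0.0007836138785225342 [ 0.6563 -0.086   0.119 ] [ 0.6557 -0.0829  0.119 ]
tab (array([ 0.5528, -0.1219,  0.1554]), np.float64(0.0017862739584764106)) [ 0.5517 -0.1224  0.157 ]
t 22.05 pos [ 0.5541 -0.1225  0.2435] psi 1.622 q6 1.30 w 0.0113 F [ 0.4845  1.1635 -0.5464] shift [0.1478 0.1092 0.0036] yaw 0.051
```

>>> {"method": "jog_arm", "body": {"translation": [[0.01,0.008,0],[0.02,0.015,0],[0.02,0.015,0],[0.02,0.015,0],[0.02,0.015,0],[0.02,0.015,0],[0.02,0.015,0],[0.0178,0.0112,0],[0,0,0],[0,0,0],[0,0,0]], "yaw": [0,0,0,0,0,0,0,0,0.05,0,0]}}

```text
time_s: 23.15
tool_pos: [0.6544, 0.0313, 0.2407]
ee_rot: [-2.218, -2.223, 0.002]
contact_force: [0.2, -0.4, -1.4]
width: 0.011
grip_force: 48.9
```

```bash
python3 - <<'E'
from h import *
b=snap('side');a=snap('top')
T=lambda u,v:(205+u/3.15,160+v/3.15)
print(at_z(a,T(72,116),.119),at_z(a,T(356,145),.119)); to([.656,.0305,.24],1.571)
m=np.full((600,800,3),0,np.uint8)
m[:,:400]=cv2.resize(b['pixels'][150:270,330:410],(400,600),interpolation=2)
m[:400,400:]=cv2.resize(a['pixels'][160:240,220:300],(400,400),interpolation=2)
cv2.imwrite('pics/hang1.png',m)
E
```

```text
[0.6551 0.0676 0.119 ] [ 0.6542 -0.1214  0.119 ]
t 23.25 pos [0.6545 0.0307 0.2414] psi 1.572 q6 1.62 w 0.0112 F [ 1.24   -0.441  -0.7917] shift [-0.0002  0.0015  0.0014] yaw 0.001
```

View pics/hang1.png

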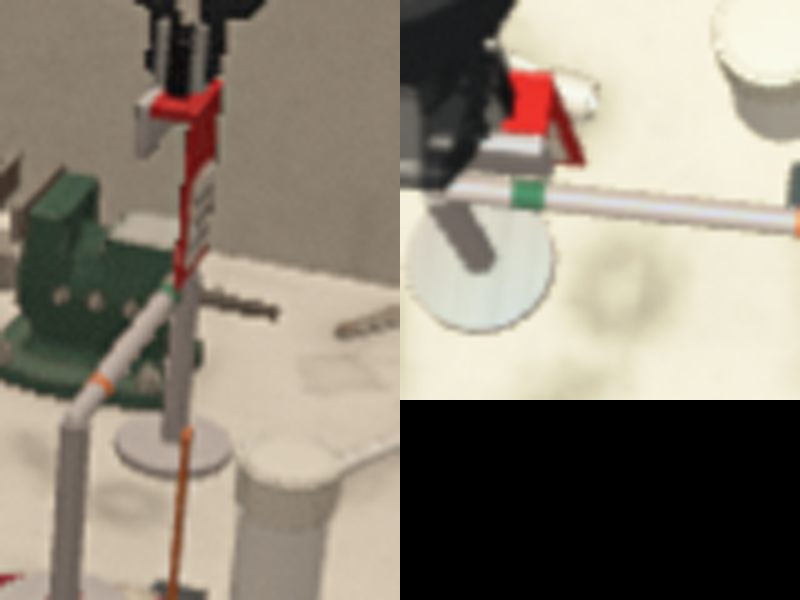

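```bash
python3 - <<'E'
from h import *
a=load('top');b=load('side')
x,y,s=.6545,.0307,.2314
for n,c,o,sx,off in (('side',b,(330,150),5,0),('top',a,(220,160),5,400)):
  for nm,X in (('plate bot out',(x+.015,y-.027,s-.095)),('plate bot in',(x+.010,y-.027,s-.095)),('top edge L',(x-.018,y-.027,s+.006)),('top edge R',(x+.015,y-.027,s+.006)),('weight bot L',(x-.018,y-.027,s-.025)),('far topR',(x+.015,y+.027,s+.006))):
    p=proj(c,X)[0]; print(n,nm,(p-np.array(o))*sx+np.array([off,0]))
E
```

```text
side plate bot out [181.3009 287.3096]
side plate bot in [172.2529 285.5296]
side top edge L [134.6324  97.8669]
side top edge R [196.5474 108.3977]
side weight bot L [130.6763 153.9489]
side far topR [225.6099  74.5097]
top plate bot out [590.4235 152.9593]
top plate bot in [588.8267 164.5293]
top top edge L [544.7038 152.1901]
top top edge R [556.7257  67.9211]
top weight bot L [556.2481 177.7053]
top far topR [413.1418  54.2386]
```

The picture matches the projection to about one pixel. The tag reads about 2 mm low in x in the top view, so I use 0.6565 for the rail in tool coordinates. Descending.

>>> {"method": "jog_arm", "body": {"translation": [[0,0.002,0],[0,0,0.01],[0,0,0.01],[0,0,0.01],[0,0,0.01],[0,0,0.01],[0,0,0.01],[0,0,0.01],[0,0,0]], "yaw": [0,0,0,0,0,0,0,0,0]}}

```text
time_s: 24.15
tool_pos: [0.6557, 0.0308, 0.1698]
ee_rot: [-2.219, -2.221, 0.003]
contact_force: [-0.7, -0.5, -0.9]
width: 0.0114
grip_force: 48.9
```

>>> {"method": "jog_arm", "body": {"translation": [[0,0,0.005],[0,0,0.005],[0,0,0.005],[0,0,0.005],[0,0,0.005],[0,0,0]], "yaw": [0,0,0,0,0,0]}}

```text
time_s: 24.75
tool_pos: [0.6563, 0.0308, 0.1458]
ee_rot: [-2.22, -2.222, 0.002]
contact_force: [0.6, -0.2, -1.1]
width: 0.0111
grip_force: 48.9
```

```bash
python3 - <<'E'
from h import *
b=snap('side');a=snap('top'); to([.6565,.0305,.135],1.571)
m=np.full((600,800,3),0,np.uint8)
m[:,:400]=cv2.resize(b['pixels'][170:260,330:390],(400,600),interpolation=2)
m[:400,400:]=cv2.resize(a['pixels'][160:240,220:300],(400,400),interpolation=2)
cv2.imwrite('pics/hang2.png',m)
E
```

```text
t 24.85 pos [0.6567 0.0308 0.1467] psi 1.572 q6 1.62 w 0.0111 F [-0.6373  0.4007 -0.5627] shift [-0.0003 -0.0002  0.0117] yaw 0.001
```

View pics/hang2.png

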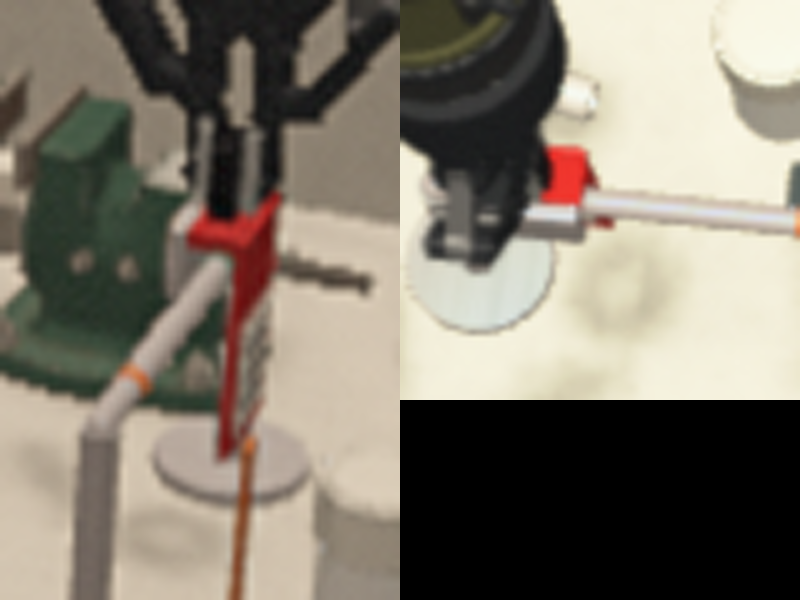

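The hook straddles the rail: rail at (215,260) in the left crop, between weight and plate. Seating it on the rail.

>>> {"method": "jog_arm", "body": {"translation": [[0,0,0.004],[0,0,0.003],[0,0,0.002],[0,0,0.001],[0,0,0]], "yaw": [0,0,0,0,0]}}

```text
time_s: 25.35
tool_pos: [0.6567, 0.0308, 0.1366]
ee_rot: [-2.22, -2.222, 0.0]
contact_force: [0.1, 0.4, -1.3]
width: 0.011
grip_force: 48.9
```

>>> {"method": "jog_arm", "body": {"translation": [[0,0,0.001],[0,0,0.001],[0,0,0],[0,0,0]], "yaw": [0,0,0,0]}}

```text
time_s: 25.75
tool_pos: [0.657, 0.0308, 0.1353]
ee_rot: [2.22, 2.222, 0.001]
contact_force: [-1.2, -0.3, 3.3]
width: 0.0114
grip_force: 49.5
```

>>> {"method": "jog_arm", "body": {"translation": [[-0.004,0,0],[-0.008,0,0],[-0.008,0,0],[-0.008,0,0],[-0.008,0,0],[-0.008,0,0],[-0.008,0,0],[-0.008,0,0],[-0.008,0,0],[-0.008,0,0],[-0.008,0,0],[-0.008,0,0],[-0.008,0,0],[-0.008,0,0],[-0.006,0,0],[-0.002,0,0],[0,0,0]], "yaw": [0,0,0,0,0,0,0,0,0,0,0,0,0,0,0,0,0]}}

```text
time_s: 27.45
tool_pos: [0.6572, -0.0863, 0.1353]
ee_rot: [2.221, 2.221, 0.001]
contact_force: [-0.3, 1.8, 6.2]
width: 0.0112
grip_force: 50.0
```

```bash
python3 - <<'E'
from h import *
b=snap('side');a=snap('top'); to([.6565,-.088,.135],1.571)
m=np.full((600,800,3),0,np.uint8)
m[:,:400]=cv2.resize(b['pixels'][180:270,320:380],(400,600),interpolation=2)
m[:400,400:]=cv2.resize(a['pixels'][170:230,270:330],(400,400),interpolation=2)
cv2.imwrite('pics/hang3.png',m)
E
```

```text
t 27.55 pos [ 0.6571 -0.0863  0.1353] psi 1.571 q6 1.44 w 0.0114 F [0.6991 1.6195 5.4097] shift [-0.0017 -0.0006  0.0003] yaw -0.000
```

View pics/hang3.png

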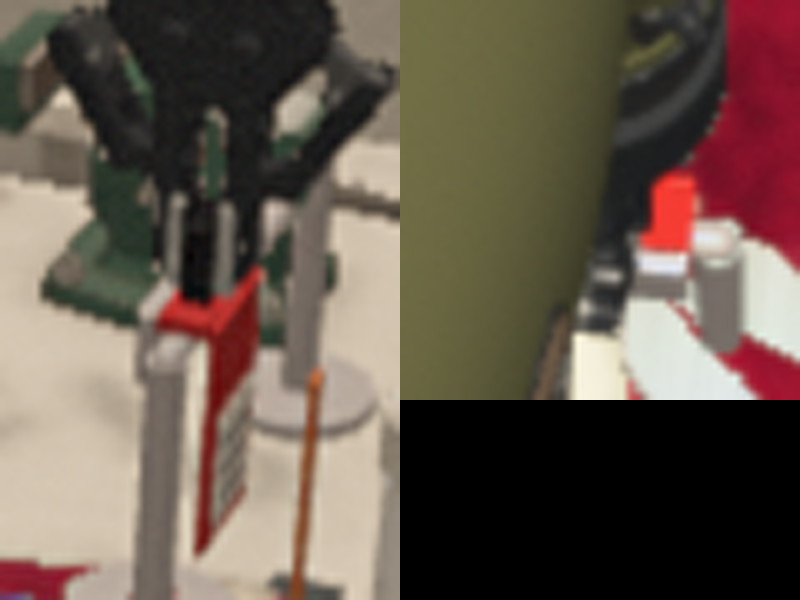

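```bash
python3 - <<'E'
from h import *
a=load('top')
for p in [(692,180),(692,245)]: print(at_z(a,(270+(p[0]-400)/6.667,170+p[1]/6.667),.131))
T=lambda u,v:(205+u/3.15,160+v/3.15)
for p in [(296,134),(310,136),(296,148),(310,150)]: print(at_z(a,T(*p),.122))
E
```

```text
[ 0.6691 -0.1112  0.131 ]
[ 0.6483 -0.1134  0.131 ]
[ 0.6568 -0.0815  0.122 ]
[ 0.6564 -0.0908  0.122 ]
[ 0.6473 -0.0826  0.122 ]
[ 0.6469 -0.0919  0.122 ]
```

>>> {"method": "jog_arm", "body": {"translation": [[-0.0015,0,-0.0005],[0,0,0],[0,0,0]], "yaw": [0,0,0]}}

```text
time_s: 27.85
tool_pos: [0.6568, -0.0877, 0.1353]
ee_rot: [2.221, 2.221, -0.002]
contact_force: [0.2, -1.3, 3.6]
width: 0.0113
grip_force: 49.7
```

>>> {"method": "jog_arm", "body": {"translation": [[0,0,0],[0,0,0],[0,0,0],[0,0,0],[0,0,0],[0,0,0],[0,0,-0.005],[0,0,-0.01],[0,0,-0.02],[0,0,-0.03],[0,0,-0.03],[0,0,-0.02],[-0.03,0,0],[-0.03,0,0],[-0.03,0,0],[-0.03,0,0],[-0.03,0,0],[-0.02,0,0]], "yaw": [0,0,0,0,0,0,0,0,0,0,0,0,0,0,0,0,0,0], "fingers": 0.4}}

```text
time_s: 29.65
tool_pos: [0.657, -0.2588, 0.2513]
ee_rot: [2.221, 2.22, 0.0]
contact_force: [-0.8, -0.0, 0.0]
width: 0.034
grip_force: 0.0
```

>>> {"method": "jog_arm", "body": {"translation": [[-0.03,-0.01,0],[-0.03,-0.01,0],[-0.03,0,0],[-0.03,0,0],[-0.03,0,0],[0,0,0]], "yaw": [0,0,0,0,0,0]}}

```text
time_s: 30.25
tool_pos: [0.6365, -0.4103, 0.25]
ee_rot: [2.224, 2.218, -0.001]
contact_force: [0.3, 0.6, 0.5]
width: 0.0345
grip_force: 0.0
```

```bash
python3 - <<'E'
from h import *
to([.6,-.3,.2]);b=snap('side');a=snap('top')
cv2.imwrite('pics/top4.png',cv2.resize(a['pixels'][165:350,225:465],None,fx=3.2,fy=3.2,interpolation=2))
E
```

```text
t 30.25 pos [ 0.6365 -0.4103  0.25  ] psi 1.568 q6 1.00 w 0.0345 F [0.3386 0.6489 0.5127] shift [ 0.1103 -0.0368  0.0499]
```

View pics/top4.png

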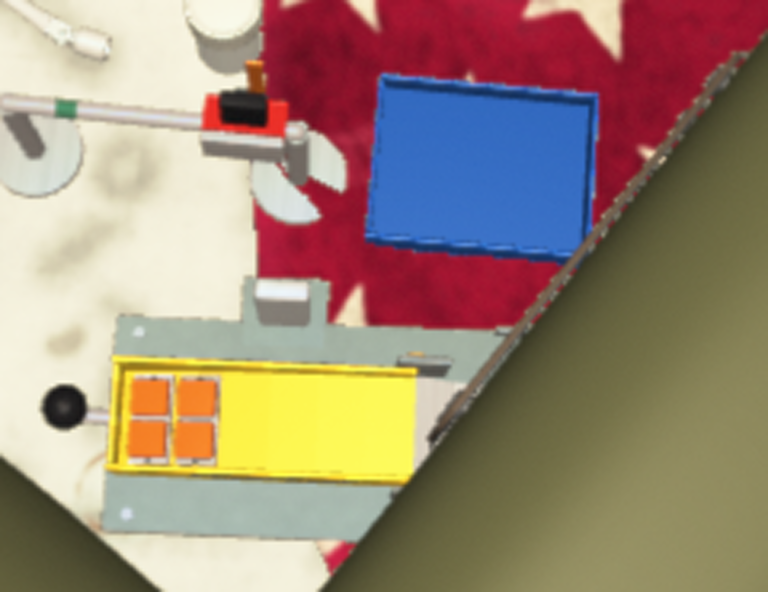

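The tag hangs on the rail beside the orange strip and is undisturbed. I'll move the arm clear to see pan and tray together.

>>> {"method": "jog_arm", "body": {"translation": [[-0.013,-0.036,0],[-0.013,-0.036,0],[-0.013,-0.036,0],[-0.013,-0.036,0],[-0.013,-0.036,0],[-0.013,-0.036,0],[-0.013,-0.036,0],[-0.013,-0.036,0],[-0.013,-0.036,0],[-0.013,-0.036,0],[-0.013,-0.036,0],[-0.013,-0.036,0],[0,0,0]], "yaw": [0,0,0,0,0,0,0,0,0,0,0,0,0]}}

```text
time_s: 31.65
tool_pos: [0.2025, -0.5634, 0.251]
ee_rot: [2.224, 2.219, -0.002]
contact_force: [0.8, 1.2, -0.7]
width: 0.0342
grip_force: 0.0
```

```bash
cat >> h.py <<'E'
from scipy.optimize import minimize
def box(x,y,yaw,z0,sx,sy,h):
    c,s=np.cos(yaw),np.sin(yaw)
    return np.array([[x+c*a-s*b,y+s*a+c*b,z] for a in(-sx/2,sx/2) for b in(-sy/2,sy/2) for z in(z0,z0+h)])
def fit_tray(cs):
    ms=[]
    for c in cs:
        h=cv2.cvtColor(c['pixels'],cv2.COLOR_BGR2HSV); m=cv2.inRange(h,(100,130,50),(125,255,255))
        n,l,st,_=cv2.connectedComponentsWithStats(m); ms.append((l==1+np.argmax(st[1:,4])).astype(np.uint8))
    S=4
    def cost(p):
        e=0
        for c,m in zip(cs,ms):
            q=np.zeros((480*S,640*S),np.uint8); hull=cv2.convexHull(proj(c,box(*p,.003,.12,.156,.033)).astype(np.float32))
            cv2.fillConvexPoly(q,np.round((hull+.5)*S*16-8).astype(int),1,shift=4); qs=cv2.resize(q.astype(np.float32),(640,480),interpolation=cv2.INTER_AREA)
            e+=np.abs(qs-m).sum()/m.sum()
        return e
    r=minimize(cost,[.67,-.25,0],method='Nelder-Mead',options=dict(initial_simplex=[[.67,-.25,0],[.68,-.25,0],[.67,-.24,0],[.67,-.25,.06]],xatol=2e-4,fatol=1e-4)); return r.x,r.fun
E
python3 - <<'E'
from h import *
a=snap('top');b=snap('side'); to([.5,-.35,.2])
print('tray',fit_tray([a,b]),fit_tray([a]),fit_tray([b]))
L=np.array([.4774,-.2165,0])
im=a['pixels']; cv2.imwrite('pics/pan5.png',cv2.resize(im[255:335,350:450],(800,600)[:1]+(640,)[:1] if 0 else (750,600),interpolation=2))
# tag edges from the previous picture (crop coords of top4)
E
```

```text
t 31.75 pos [ 0.2056 -0.5626  0.2509] psi 1.571 q6 0.35 w 0.0344 F [1.2052 0.3868 0.2983] shift [0.2124 0.2944 0.0511] 
tray (array([ 0.6685, -0.2491,  0.0066]), np.float64(0.16637430193219632)) (array([ 0.6706, -0.2485, -0.0032]), np.float64(0.06618051733626858)) (array([ 0.6667, -0.2492,  0.0325]), np.float64(0.09501862197392924))
```

View pics/pan5.png

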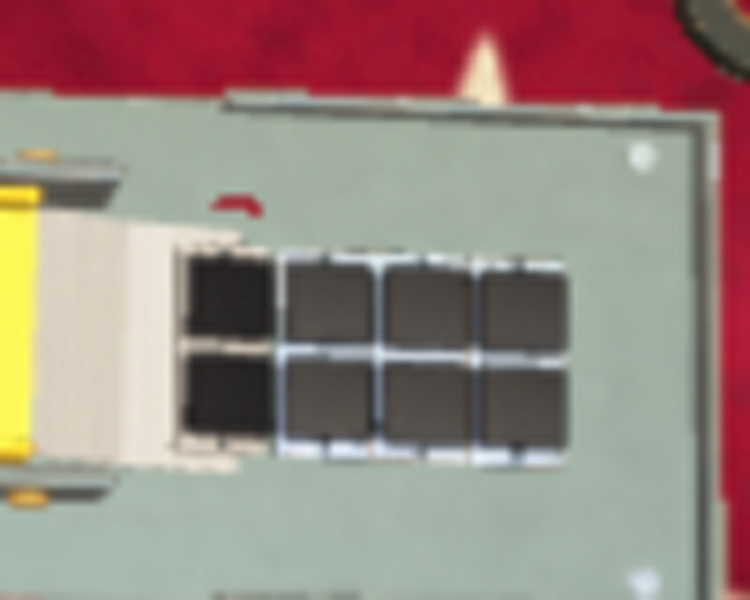

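The pan shows three flat pads at crop (522,360), (425,357), (328,353) and one leaning on the apron at (228,347), in line with the stand.

```bash
python3 - <<'E'
from h import *
a=load('top')
for u,v in [(522,360),(425,357),(328,353)]:
    p=at_z(a,(350+u/7.5,255+v/7.5),.032); q=[at_z(a,(350+u/7.5,255+w/7.5),.032) for w in (v-103,v+103)]; print(p,np.linalg.norm(q[0]-q[1]))
to([.47,-.36,.1],1.62)
E
```

```text
[ 0.4854 -0.3587  0.032 ] 0.059166001304250655
[ 0.4835 -0.3307  0.032 ] 0.05915050815858213
[ 0.4818 -0.3028  0.032 ] 0.05914649400433332
t 31.75 pos [ 0.2056 -0.5626  0.2509] psi 1.571 q6 0.35 w 0.0344 F [1.2052 0.3868 0.2983] shift [0.2025 0.2643 0.1511] yaw -0.049
```

>>> {"method": "jog_arm", "body": {"translation": [[0.02,0.0281,0],[0.02,0.0281,0],[0.02,0.0281,0],[0.02,0.0281,0],[0.02,0.0281,0],[0.02,0.0281,0],[0.02,0.0281,0],[0.02,0.0281,0],[0.02,0.0281,0],[0.024,0.0281,0],[0,0,0.03],[0,0,0.03],[0,0,0.03],[0,0,0.03],[0,0,0.03],[0,0,0]], "yaw": [0,0,0,0,0,0,0,0,0,0,-0.049,0,0,0,0,0], "fingers": 1, "force": 40}}

```text
time_s: 33.35
tool_pos: [0.4846, -0.3549, 0.0964]
ee_rot: [-2.157, -2.274, 0.001]
contact_force: [-0.6, 1.0, -0.0]
width: 0.0858
grip_force: 0.0
```

```bash
python3 - <<'E'
from h import *
to([.4865,-.3587,.03],1.62)
E
```

```text
t 33.35 pos [ 0.4846 -0.3549  0.0964] psi 1.624 q6 0.89 w 0.0858 F [-0.6348  0.9789 -0.0231] shift [-0.0042  0.0021  0.0663] yaw 0.004
```

>>> {"method": "jog_arm", "body": {"translation": [[-0.004,0.002,0.015],[0,0,0.015],[0,0,0.015],[0,0,0.012],[0,0,0.009],[0,0,0]], "yaw": [0,0,0,0,0,0]}}

```text
time_s: 33.95
tool_pos: [0.4882, -0.3623, 0.0335]
ee_rot: [-2.164, -2.276, 0.0]
contact_force: [0.8, 0.2, -0.2]
width: 0.0855
grip_force: 0.0
```

>>> {"method": "jog_arm", "body": {"translation": [[0,0,0.002],[0,0,0.002],[0,0,0.002],[0,0,0]], "yaw": [0,0,0,0], "fingers": 0.8}}

```text
time_s: 34.35
tool_pos: [0.4884, -0.3628, 0.0283]
ee_rot: [2.165, 2.276, 0.0]
contact_force: [-0.4, 0.7, 0.1]
width: 0.0683
grip_force: 0.0
```

>>> {"method": "jog_arm", "body": {"translation": [[0.003,-0.001,0.002],[0,0,0.002],[0,0,0.002],[0,0,0.002],[0,0,0]], "yaw": [0,0,0,0,0]}}

```text
time_s: 34.85
tool_pos: [0.487, -0.3596, 0.0199]
ee_rot: [-2.165, -2.276, 0.0]
contact_force: [-0.3, -0.1, -1.0]
width: 0.0685
grip_force: 0.0
```

>>> {"method": "jog_arm", "body": {"translation": [[0,0,0.002],[0,0,0.002],[0,0,0]], "yaw": [0,0,0]}}

```text
time_s: 35.15
tool_pos: [0.4871, -0.3597, 0.0159]
ee_rot: [-2.165, -2.276, 0.0]
contact_force: [-0.1, -0.4, 0.5]
width: 0.0682
grip_force: 0.0
```

>>> {"method": "jog_arm", "body": {"translation": [[0,0,0.001],[0,0,0],[0,0,0],[0,0,0],[0,0,0],[0,0,0]], "yaw": [0,0,0,0,0,0], "fingers": 0}}

```text
time_s: 35.75
tool_pos: [0.4877, -0.3602, 0.0158]
ee_rot: [2.164, 2.275, -0.0]
contact_force: [1.5, -0.6, 5.0]
width: 0.059
grip_force: 42.8
```

>>> {"method": "jog_arm", "body": {"translation": [[0,0,-0.005],[0,0,-0.005],[0,0,-0.01],[0,0,-0.02],[0,0,-0.03],[0,0,-0.03],[0,0,0]], "yaw": [0,0,0,0,0,0,0]}}

```text
time_s: 36.45
tool_pos: [0.4898, -0.3616, 0.1205]
ee_rot: [2.16, 2.271, 0.002]
contact_force: [-0.3, -0.9, -1.2]
width: 0.0588
grip_force: 43.4
```

```bash
python3 - <<'E'
from h import *
to([.6695,-.291,.1],1.571); pan()
E
```

```text
t 36.45 pos [ 0.4898 -0.3616  0.1205] psi 1.621 q6 0.88 w 0.0588 F [-0.3455 -0.8701 -1.1668] shift [0.0617 0.1829 0.0213] yaw 0.050
t 36.50 dark 2904 pos [ 0.4889 -0.3609  0.1183] F [-0.8736  1.2826 -0.7116] w 0.0590
```

>>> {"method": "jog_arm", "body": {"translation": [[0.0054,0.0183,0],[0.0054,0.0183,0],[0.0054,0.0183,0],[0.0054,0.0183,0],[0.0054,0.0183,0],[0.0054,0.0183,0],[0.0054,0.0183,0],[0.0054,0.0183,0],[0.0054,0.0183,0],[0.0054,0.0183,0],[0,0,0],[0,0,0.02],[0,0,0.02],[0,0,0]], "yaw": [0,0,0,0,0,0,0,0,0,0,0.05,0,0,0]}}

```text
time_s: 37.9
tool_pos: [0.6649, -0.2945, 0.0701]
ee_rot: [-2.215, -2.217, 0.004]
contact_force: [-0.4, 0.8, -1.1]
width: 0.0589
grip_force: 43.4
```

```bash
python3 - <<'E'
from h import *
to([.6695,-.2985,.016],1.571); a=snap('top');b=snap('side');print(fit_tray([b]))
E
```

```text
t 37.9 pos [ 0.6649 -0.2945  0.0701] psi 1.571 q6 1.15 w 0.0589 F [-0.4356  0.7759 -1.0985] shift [-0.0042  0.005   0.0541] yaw 0.000
(array([ 0.6671, -0.2498,  0.0445]), np.float64(0.44231949901768175))
```

>>> {"method": "jog_arm", "body": {"translation": [[-0.004,0.005,0],[0,0,0],[0,0,0.015],[0,0,0.015],[0,0,0.012],[0,0,0.006],[0,0,0],[0,0,0]], "yaw": [0,0,0,0,0,0,0,0]}}

```text
time_s: 38.8
tool_pos: [0.6723, -0.3007, 0.0272]
ee_rot: [-2.221, -2.221, 0.0]
contact_force: [-0.8, 0.7, -1.6]
width: 0.0591
grip_force: 43.5
```

>>> {"method": "jog_arm", "body": {"translation": [[0.002,-0.0025,0.004],[0,0,0.003],[0,0,0.002],[0,0,0.001],[0,0,0]], "yaw": [0,0,0,0,0]}}

```text
time_s: 39.3
tool_pos: [0.6698, -0.2987, 0.0172]
ee_rot: [-2.221, -2.221, 0.0]
contact_force: [0.0, 0.6, -0.6]
width: 0.059
grip_force: 43.5
```

>>> {"method": "jog_arm", "body": {"translation": [[0,0,0.001],[0,0,0]], "yaw": [0,0]}}

```text
time_s: 39.5
tool_pos: [0.6699, -0.2988, 0.0163]
ee_rot: [2.221, 2.221, 0.0]
contact_force: [0.2, -0.1, -1.8]
width: 0.0587
grip_force: 43.5
```

>>> {"method": "jog_arm", "body": {"translation": [[0,0,0.001],[0,0,0.001],[0,0,0]], "yaw": [0,0,0]}}

```text
time_s: 39.8
tool_pos: [0.6697, -0.2986, 0.0141]
ee_rot: [-2.221, -2.221, 0.0]
contact_force: [-0.1, -0.9, -1.7]
width: 0.0588
grip_force: 43.5
```

>>> {"method": "jog_arm", "body": {"translation": [[0,0,0],[0,0,0],[0,0,0],[0,0,0],[0,0,-0.005],[0,0,-0.015],[0,0,-0.03],[0,0,-0.03],[0,0,0]], "yaw": [0,0,0,0,0,0,0,0,0], "fingers": 0.82}}

```text
time_s: 40.7
tool_pos: [0.6734, -0.3003, 0.1014]
ee_rot: [2.215, 2.215, 0.005]
contact_force: [0.2, 0.0, 1.1]
width: 0.07
grip_force: 0.0
```

```bash
python3 - <<'E'
from h import *
to([.485,-.3315,.1],1.621)
E
```

```text
t 40.7 pos [ 0.6734 -0.3003  0.1014] psi 1.571 q6 1.15 w 0.0700 F [0.235  0.0026 1.0867] shift [-0.0312 -0.1884 -0.0001] yaw -0.050
```

>>> {"method": "jog_arm", "body": {"translation": [[-0.003,-0.0185,0],[-0.003,-0.0185,0],[-0.003,-0.0185,0],[-0.003,-0.0185,0],[-0.003,-0.0185,0],[-0.003,-0.0185,0],[-0.003,-0.0185,0],[-0.003,-0.0185,0],[-0.004,-0.0185,0],[-0.004,-0.0185,0],[0,0,0],[0,0,0],[0,0,0]], "yaw": [0,0,0,0,0,0,0,0,0,0,-0.05,0,0], "fingers": 1}}

```text
time_s: 42.0
tool_pos: [0.4853, -0.3309, 0.0949]
ee_rot: [2.166, 2.274, 0.0]
contact_force: [-0.3, -0.8, -0.7]
width: 0.0852
grip_force: 0.0
```

```bash
python3 - <<'E'
from h import *
to([.4855,-.3315,.0155],1.621)
E
```

```text
t 42.0 pos [ 0.4853 -0.3309  0.0949] psi 1.620 q6 0.92 w 0.0852 F [-0.2547 -0.7533 -0.7008] shift [-0.0005  0.0001  0.0794] yaw -0.001
```

>>> {"method": "jog_arm", "body": {"translation": [[0,0,0.015],[0,0,0.015],[0,0,0.015],[0,0,0.013],[0,0,0.01],[0,0,0.006],[0,0,0.005],[0,0,0],[0,0,0]], "yaw": [0,0,0,0,0,0,0,0,0]}}

```text
time_s: 42.9
tool_pos: [0.4851, -0.3309, 0.0156]
ee_rot: [2.165, 2.276, 0.0]
contact_force: [0.3, 0.5, -0.1]
width: 0.0851
grip_force: 0.0
```

>>> {"method": "jog_arm", "body": {"translation": [[0,0,0],[0,0,0],[0,0,0],[0,0,0],[0,0,0],[0,0,0]], "yaw": [0,0,0,0,0,0], "fingers": 0}}

```text
time_s: 43.5
tool_pos: [0.4854, -0.3312, 0.0161]
ee_rot: [2.164, 2.275, 0.0]
contact_force: [0.1, -0.3, 5.7]
width: 0.059
grip_force: 43.9
```

>>> {"method": "jog_arm", "body": {"translation": [[0,0,-0.005],[0,0,-0.005],[0,0,-0.01],[0,0,-0.02],[0,0,-0.02],[0,0,-0.02],[0,0,0],[0,0,0]], "yaw": [0,0,0,0,0,0,0,0]}}

```text
time_s: 44.3
tool_pos: [0.4851, -0.3309, 0.0957]
ee_rot: [2.164, 2.276, 0.0]
contact_force: [0.3, 0.2, -1.1]
width: 0.0589
grip_force: 43.3
```

```bash
python3 - <<'E'
from h import *
to([.67,-.2655,.1],1.571);b=snap('side');print(fit_tray([b]))
E
```

```text
t 44.3 pos [ 0.4851 -0.3309  0.0957] psi 1.621 q6 0.92 w 0.0589 F [ 0.2899  0.2144 -1.0758] shift [ 0.056   0.1879 -0.0041] yaw 0.050
(array([ 0.667 , -0.2496,  0.0512]), np.float64(0.19199147381242387))
```

>>> {"method": "jog_arm", "body": {"translation": [[0.0056,0.0188,0],[0.0056,0.0188,0],[0.0056,0.0188,0],[0.0056,0.0188,0],[0.0056,0.0188,0],[0.0056,0.0188,0],[0.0056,0.0188,0],[0.0056,0.0188,0],[0.0056,0.0188,0],[0.0056,0.0188,0],[0,0,0],[0,0,0],[0,0,0]], "yaw": [0,0,0,0,0,0,0,0,0,0,0.05,0,0]}}

```text
time_s: 45.65
tool_pos: [0.6688, -0.2651, 0.0939]
ee_rot: [-2.219, -2.221, 0.002]
contact_force: [-0.4, -0.9, -1.2]
width: 0.0582
grip_force: 43.3
```

```bash
python3 - <<'E'
from h import *
to([.67,-.2655,.0145],1.571)
E
```

```text
t 45.65 pos [ 0.6688 -0.2651  0.0939] psi 1.572 q6 1.19 w 0.0582 F [-0.376  -0.8834 -1.2049] shift [-0.0005  0.0014  0.0794] yaw 0.001
```

>>> {"method": "jog_arm", "body": {"translation": [[0,0,0.015],[0,0,0.015],[0,0,0.015],[0,0,0.015],[0,0,0.01],[0,0,0.005],[0,0,0.004],[0,0,0],[0,0,0.002],[0,0,0]], "yaw": [0,0,0,0,0,0,0,0,0,0]}}

```text
time_s: 46.65
tool_pos: [0.6702, -0.2655, 0.0148]
ee_rot: [2.221, 2.221, 0.0]
contact_force: [0.2, -0.3, -1.4]
width: 0.0593
grip_force: 43.3
```

>>> {"method": "jog_arm", "body": {"translation": [[0,0,0],[0,0,0],[0,0,0],[0,0,0],[0,0,-0.005],[0,0,-0.015],[0,0,-0.03],[0,0,-0.03],[0,0,0],[0,0,0]], "yaw": [0,0,0,0,0,0,0,0,0,0], "fingers": 0.82}}

```text
time_s: 47.65
tool_pos: [0.671, -0.2658, 0.0967]
ee_rot: [2.219, 2.219, 0.002]
contact_force: [0.2, -0.1, 0.5]
width: 0.0701
grip_force: 0.0
```

```bash
python3 - <<'E'
from h import *
to([.484,-.3035,.0155],1.621)
a=snap('top');im=a['pixels']
cv2.imwrite('pics/x6.png',im)
E
```

```text
t 47.65 pos [ 0.671  -0.2658  0.0967] psi 1.571 q6 1.19 w 0.0701 F [ 0.2263 -0.0924  0.5062] shift [-0.0375 -0.1872  0.0806] yaw -0.050
```

>>> {"method": "jog_arm", "body": {"translation": [[-0.0038,-0.0187,0],[-0.0038,-0.0187,0],[-0.0038,-0.0187,0],[-0.0038,-0.0187,0],[-0.0038,-0.0187,0],[-0.0038,-0.0187,0],[-0.0038,-0.0187,0],[-0.0038,-0.0187,0],[-0.0038,-0.0187,0],[-0.0036,-0.0187,0],[0,0,0],[0,0,0],[0,0,0]], "yaw": [0,0,0,0,0,0,0,0,0,0,-0.05,0,0], "fingers": 1}}

```text
time_s: 49.0
tool_pos: [0.4825, -0.3029, 0.0937]
ee_rot: [-2.166, -2.274, 0.0]
contact_force: [-0.8, -0.1, -0.4]
width: 0.0856
grip_force: 0.0
```

```bash
python3 - <<'E'
from h import *
to([.484,-.304,.0155],1.621)
# dark blobs in tray from the last unoccluded top view of the tray and in the side view
b=snap('side');im=b['pixels']; h=cv2.cvtColor(im,cv2.COLOR_BGR2HSV)
hull=cv2.convexHull(proj(b,box(.6695,-.249,0,.003,.12,.156,.033)).astype(np.float32)).astype(int)
m=np.zeros(im.shape[:2],np.uint8);cv2.fillConvexPoly(m,hull,1)
d=((im.max(2)<70)&(m>0)).astype(np.uint8)
n,l,st,ce=cv2.connectedComponentsWithStats(d)
for i in range(1,n):
    if st[i,4]>20: print(st[i],at_z(b,ce[i],.03))
print(fit_tray([b]))
E
```

```text
t 49.0 pos [ 0.4825 -0.3029  0.0937] psi 1.620 q6 0.96 w 0.0856 F [-0.7722 -0.1365 -0.4481] shift [-0.0012  0.0015  0.0782] yaw -0.001
[311 293  18  17 170] [ 0.6578 -0.2889  0.03  ]
[322 296  18  17 169] [ 0.6849 -0.2893  0.03  ]
(array([ 0.6669, -0.2498,  0.0448]), np.float64(0.32359234234234235))
```

>>> {"method": "jog_arm", "body": {"translation": [[-0.001,0.001,0.015],[0,0,0.015],[0,0,0.015],[0,0,0.013],[0,0,0.01],[0,0,0.006],[0,0,0.004],[0,0,0],[0,0,0]], "yaw": [0,0,0,0,0,0,0,0,0]}}

```text
time_s: 49.95
tool_pos: [0.4842, -0.3043, 0.0167]
ee_rot: [2.165, 2.276, 0.0]
contact_force: [0.4, 0.3, 0.8]
width: 0.0856
grip_force: 0.0
```

>>> {"method": "jog_arm", "body": {"translation": [[0,0,0],[0,0,0],[0,0,0],[0,0,0],[0,0,0],[0,0,0]], "yaw": [0,0,0,0,0,0], "fingers": 0}}

```text
time_s: 50.55
tool_pos: [0.4845, -0.3046, 0.0171]
ee_rot: [2.164, 2.275, 0.0]
contact_force: [-0.5, 1.0, 5.7]
width: 0.0587
grip_force: 43.7
```

>>> {"method": "jog_arm", "body": {"translation": [[0,0,-0.005],[0,0,-0.005],[0,0,-0.01],[0,0,-0.02],[0,0,-0.02],[0,0,-0.02],[0,0,0],[0,0,0]], "yaw": [0,0,0,0,0,0,0,0]}}

```text
time_s: 51.35
tool_pos: [0.4841, -0.3043, 0.0967]
ee_rot: [2.164, 2.275, 0.0]
contact_force: [0.6, 0.5, -0.8]
width: 0.0585
grip_force: 43.2
```

```bash
python3 - <<'E'
from h import *
to([.67,-.2325,.0955],1.571);b=snap('side');print(fit_tray([b]))
E
```

```text
t 51.35 pos [ 0.4841 -0.3043  0.0967] psi 1.621 q6 0.96 w 0.0585 F [ 0.5643  0.5496 -0.7688] shift [0.0624 0.1892 0.0014] yaw 0.050
(array([ 0.6669, -0.2489,  0.0375]), np.float64(0.32511286681715573))
```

>>> {"method": "jog_arm", "body": {"translation": [[0.0062,0.0189,0],[0.0062,0.0189,0],[0.0062,0.0189,0],[0.0062,0.0189,0],[0.0062,0.0189,0],[0.0062,0.0189,0],[0.0062,0.0189,0],[0.0062,0.0189,0],[0.0062,0.0189,0],[0.0062,0.0189,0],[0,0,0],[0,0,0],[0,0,0]], "yaw": [0,0,0,0,0,0,0,0,0,0,0.05,0,0]}}

```text
time_s: 52.7
tool_pos: [0.6685, -0.2325, 0.0949]
ee_rot: [-2.219, -2.221, 0.002]
contact_force: [0.6, -0.4, 0.2]
width: 0.0588
grip_force: 43.2
```

```bash
python3 - <<'E'
from h import *
to([.67,-.2325,.0155],1.571)
b=snap('side');print(fit_tray([b]))
E
```

```text
t 52.7 pos [ 0.6685 -0.2325  0.0949] psi 1.572 q6 1.24 w 0.0588 F [ 0.6105 -0.446   0.183 ] shift [-0.      0.0017  0.0794] yaw 0.001
(array([ 0.667 , -0.2489,  0.0449]), np.float64(0.323400180261379))
```

>>> {"method": "jog_arm", "body": {"translation": [[0,0,0.015],[0,0,0.015],[0,0,0.015],[0,0,0.015],[0,0,0.01],[0,0,0.005],[0,0,0.004],[0,0,0],[0,0,0.002],[0,0,0]], "yaw": [0,0,0,0,0,0,0,0,0,0]}}

```text
time_s: 53.75
tool_pos: [0.6699, -0.2329, 0.0157]
ee_rot: [2.221, 2.221, 0.001]
contact_force: [-0.5, 0.7, -0.9]
width: 0.0593
grip_force: 43.2
```

>>> {"method": "jog_arm", "body": {"translation": [[0,0,0],[0,0,0],[0,0,0],[0,0,0],[0,0,-0.005],[0,0,-0.015],[0,0,-0.03],[0,0,-0.03],[0,0,0],[0,0,0]], "yaw": [0,0,0,0,0,0,0,0,0,0], "fingers": 0.82}}

```text
time_s: 54.75
tool_pos: [0.6707, -0.2332, 0.0976]
ee_rot: [2.219, 2.219, 0.002]
contact_force: [-0.5, 0.8, 0.3]
width: 0.0701
grip_force: 0.0
```

```bash
cat >> h.py <<'E'
def dark(c,hull3,z,th=105,mn=30):
    im=c['pixels'];m=np.zeros(im.shape[:2],np.uint8);cv2.fillConvexPoly(m,cv2.convexHull(proj(c,hull3).astype(np.float32)).astype(int),1)
    n,l,st,ce=cv2.connectedComponentsWithStats(((im.max(2)<th)&(m>0)).astype(np.uint8))
    for i in range(1,n):
        if st[i,4]>mn:
            r=cv2.minAreaRect(np.argwhere(l==i)[:,::-1].astype(np.float32)); w=np.array([at_z(c,p,z)[:2] for p in cv2.boxPoints(r)])
            print(st[i],at_z(c,ce[i],z)[:2],'sides',np.linalg.norm(w[1]-w[0]),np.linalg.norm(w[2]-w[1]),'dir',np.degrees(np.arctan2(*(w[1]-w[0])[::-1])))
E
python3 - <<'E'
from h import *
to([.484,-.28,.0155],1.621)
a=snap('top');b=snap('side')
P=box(.483,-.315,.052,.03,.13,.16,0)
print('top');dark(a,P,.032); print('side');dark(b,P,.032)
E
```

```text
t 54.75 pos [ 0.6707 -0.2332  0.0976] psi 1.571 q6 1.24 w 0.0701 F [-0.4542  0.7877  0.2817] shift [-0.0467 -0.1869  0.0816] yaw -0.050
top
[ 361  271   33   61 1126] [ 0.4845 -0.2619] sides 0.13785046434036216 0.052697897772708245 dir -6.748884673656414
side
[243 273  22  14 183] [ 0.4831 -0.2771] sides 0.04133959506903386 0.055378537465414664 dir 110.73127864699983
[203 275  25  28  85] [ 0.4219 -0.3494] sides 0.11071961935873056 0.008758755222222924 dir 93.85752388739975
```

>>> {"method": "jog_arm", "body": {"translation": [[-0.02,-0.032,-0.01],[-0.02,-0.032,0],[-0.02,-0.032,0],[-0.02,-0.032,0],[-0.02,-0.032,0],[-0.02,-0.032,0],[-0.02,-0.032,0],[-0.02,-0.032,0],[-0.02,-0.032,0],[-0.02,-0.032,0],[-0.02,-0.032,0],[-0.02,-0.032,0],[-0.02,-0.032,0],[0,0,0]], "yaw": [0,0,0,0,0,0,0,0,0,0,0,0,0,0]}}

```text
time_s: 56.25
tool_pos: [0.2496, -0.4939, 0.1043]
ee_rot: [-2.225, -2.214, 0.001]
contact_force: [0.6, -0.6, 0.6]
width: 0.0697
grip_force: 0.0
```

```bash
python3 - <<'E'
from h import *
to([.484,-.28,.0155],1.621)
a=snap('top');b=snap('side')
P=box(.483,-.315,.052,.03,.13,.16,0)
print('top');dark(a,P,.032);dark(a,P,.032,65); print('side');dark(b,P,.032)
T=box(.67,-.249,0,.03,.115,.15,0);print('tray top');dark(a,T,.03);print('side');dark(b,T,.03)
print(fit_tray([a,b]),fit_tray([a]))
im=a['pixels'];print(im[295:312:2,370:392:2].max(2))
E
```

```text
t 56.25 pos [ 0.2496 -0.4939  0.1043] psi 1.566 q6 0.47 w 0.0697 F [ 0.5823 -0.5543  0.5831] shift [0.215  0.2335 0.0885] yaw -0.055
top
[374 289  12  12 131] [ 0.4948 -0.2711] sides 0.02388972393345724 0.023829494265860982 dir -84.23517102559171
[374 302  12  12 133] [ 0.4677 -0.273 ] sides 0.023756414964203405 0.02357257304174224 dir -84.24963808717008
[375 290  10  10  97] [ 0.4949 -0.2709] sides 0.01953763526948952 0.019496167786299822 dir -84.23628758338751
[374 303  11  10 102] [ 0.4671 -0.2728] sides 0.021586895755638685 0.019285975670079905 dir -84.25011842116092
side
[243 273  22  14 184] [ 0.4829 -0.2772] sides 0.04135979714854183 0.05615827494710151 dir 110.76326658374852
[203 275  25  28  88] [ 0.4221 -0.35  ] sides 0.11071962030874907 0.009022735969593838 dir 93.85752246769364
tray top
[346 191  64   7  76] [ 0.7232 -0.2508] sides 0.002771060605139403 0.1435967559039869 dir 0.15488534973252127
[362 205  12  11 118] [ 0.6821 -0.2288] sides 0.023402679549232374 0.02485186573644029 dir 4.785230762135812
[377 206  12  12 116] [ 0.6822 -0.2634] sides 0.02422129019347437 0.026
[... 559 characters left out ...]
5336221 dir 53.00820862465659
[310 284  36  30 590] [ 0.6714 -0.2731] sides 0.11918090621753465 0.06600387618144814 dir 89.98638246018692
(array([ 0.6682, -0.2489,  0.0174]), np.float64(0.9617703878068388)) (array([ 0.6708, -0.2487,  0.0004]), np.float64(0.47127800987466767))
[[235 196  83  39  40  38  38  37 170 181 177]
 [235 176  81  40  39  39  37  37 170 179 177]
 [235 161  91  56  43  43  38  43 172 180 179]
 [234 168 198 157 193 197 195 185 179 180 180]
 [234 164  71  39  37  43  42  56 172 181 182]
 [233 167  71  39  37  38  36  41 174 183 182]
 [233 168  70  39  40  38  39  41 174 184 184]
 [233 165  52  40  40  39  38  41 174 182 182]
 [233 160  55  40  40  40  37  42 174 182 183]]
```

Three pads lie flat and side by side in the tray (y of -0.229, -0.263 and -0.296), and the tray has not moved. The fourth still leans on the apron foot. I'll grip it by its ends, drag it into the pan and lay it flat.

>>> {"method": "jog_arm", "body": {"translation": [[0.022,0.0233,0],[0.022,0.0233,0],[0.022,0.0233,0],[0.022,0.0233,0],[0.022,0.0233,0],[0.022,0.0233,0],[0.022,0.0233,0],[0.022,0.0233,0],[0.022,0.0233,0],[0.022,0.0233,0],[0,0,0],[0,0,0],[0,0,0]], "yaw": [0,0,0,0,0,0,0,0,0,0,-0.06,0,0], "fingers": 1, "force": 50}}

```text
time_s: 57.65
tool_pos: [0.4865, -0.2717, 0.1049]
ee_rot: [-2.153, -2.287, 0.0]
contact_force: [-0.6, -0.4, 0.0]
width: 0.0854
grip_force: 0.0
```

```bash
python3 - <<'E'
from h import *
to([.4827,-.273,.025],1.63)
E
```

```text
t 57.65 pos [ 0.4865 -0.2717  0.1049] psi 1.631 q6 1.00 w 0.0854 F [-0.5966 -0.4221  0.0069] shift [-0.0011 -0.0038  0.0799] yaw 0.001
```

>>> {"method": "jog_arm", "body": {"translation": [[-0.001,-0.004,0.015],[0,0,0.015],[0,0,0.015],[0,0,0.015],[0,0,0.01],[0,0,0.006],[0,0,0.004],[0,0,0],[0,0,0]], "yaw": [0,0,0,0,0,0,0,0,0]}}

```text
time_s: 58.55
tool_pos: [0.4829, -0.2742, 0.0257]
ee_rot: [2.154, 2.286, 0.0]
contact_force: [0.6, -0.6, -0.1]
width: 0.0853
grip_force: 0.0
```

>>> {"method": "jog_arm", "body": {"translation": [[0,0,0],[0,0,0],[0,0,0],[0,0,0],[0,0,0],[0,0,0]], "yaw": [0,0,0,0,0,0], "fingers": 0}}

```text
time_s: 59.15
tool_pos: [0.4834, -0.2746, 0.0262]
ee_rot: [2.153, 2.285, 0.0]
contact_force: [-0.1, -0.4, 6.0]
width: 0.0579
grip_force: 53.1
```

>>> {"method": "jog_arm", "body": {"translation": [[0,0,-0.003],[0,0,-0.003],[-0.004,0,0],[-0.008,0,0],[-0.012,0,0],[-0.012,0,0],[-0.01,0,0],[-0.008,0,0],[-0.004,0,0],[0,0,0.003],[0,0,0.003],[0,0,0]], "yaw": [0,0,0,0,0,0,0,0,0,0,0,0]}}

```text
time_s: 60.35
tool_pos: [0.4866, -0.3322, 0.0261]
ee_rot: [2.152, 2.286, -0.0]
contact_force: [-1.0, 0.5, 4.7]
width: 0.0579
grip_force: 54.3
```

>>> {"method": "jog_arm", "body": {"translation": [[0,0,0.003],[0,0,0.003],[0,0,0.002],[0,0,0]], "yaw": [0,0,0,0]}}

```text
time_s: 60.75
tool_pos: [0.4909, -0.3348, 0.0237]
ee_rot: [2.145, 2.28, 0.002]
contact_force: [-2.6, 2.7, 36.1]
width: 0.0581
grip_force: 63.9
```

```bash
python3 - <<'E'
from h import *
to([.4827,-.33,.0165],1.63)
b=snap('side');P=box(.483,-.33,.052,.03,.13,.13,0);dark(b,P,.032)
E
```

```text
t 60.75 pos [ 0.4909 -0.3348  0.0237] psi 1.632 q6 0.91 w 0.0581 F [-2.6452  2.7427 36.1202] shift [ 0.0053 -0.0079  0.007 ] yaw 0.002
[203 270  51  33 445] [ 0.4595 -0.3316] sides 0.12363496497225102 0.12439211903094959 dir 29.235592936588123
[244 273  25  27 240] [ 0.5002 -0.2898] sides 0.0540023433290504 0.11424373100711858 dir 66.33199736339874
```

>>> {"method": "jog_arm", "body": {"translation": [[0,0,-0.004],[0,0,-0.003],[0,0,0]], "yaw": [0,0,0]}}

```text
time_s: 61.1
tool_pos: [0.4862, -0.3314, 0.0246]
ee_rot: [2.153, 2.288, 0.001]
contact_force: [-0.7, 1.4, 9.3]
width: 0.0578
grip_force: 60.7
```

>>> {"method": "jog_arm", "body": {"translation": [[0,0,0],[0,0,0],[0,0,0],[0,0,0],[0,0,0],[0,0,-0.01],[0,0,-0.03],[0,0,-0.03],[-0.02,-0.02,0],[-0.02,-0.03,0],[-0.02,-0.03,0],[-0.02,-0.03,0],[-0.02,-0.03,0],[-0.02,-0.03,0],[-0.02,-0.03,0],[0,0,0]], "yaw": [0,0,0,0,0,0,0,0,0,0,0,0,0,0,0,0], "fingers": 1}}

```text
time_s: 62.7
tool_pos: [0.2918, -0.4862, 0.0952]
ee_rot: [2.159, 2.281, -0.003]
contact_force: [0.6, -0.5, -0.0]
width: 0.0854
grip_force: 0.0
```

```bash
python3 - <<'E'
from h import *
to([.484,-.335,.0155],1.621)
a=snap('top');b=snap('side')
P=box(.483,-.315,.052,.03,.13,.17,0)
print('top');dark(a,P,.032); print('side');dark(b,P,.032)
print(fit_tray([b]))
cv2.imwrite('pics/x7.png',a['pixels'])
E
```

```text
t 62.7 pos [ 0.2918 -0.4862  0.0952] psi 1.626 q6 0.49 w 0.0854 F [ 0.5918 -0.4749 -0.0231] shift [0.1405 0.2003 0.0793] yaw 0.005
top
[400 290  12  11 125] [ 0.4991 -0.3269] sides 0.02392252304357205 0.021675849173774478 dir -84.26281480013061
[400 303  12  11 128] [ 0.4715 -0.329 ] sides 0.023788998024489885 0.021442073062750526 dir -84.28346065789069
side
[202 275  26  29  92] [ 0.4221 -0.3522] sides 0.11448662579893551 0.009145500398271432 dir 93.5901384402358
[232 287  24  13 187] [ 0.4892 -0.3366] sides 0.033561189303863134 0.056880557960824106 dir 112.98926168134014
(array([ 0.667 , -0.2489,  0.0349]), np.float64(0.4783690176322418))
```

>>> {"method": "jog_arm", "body": {"translation": [[0.0147,0.0203,0],[0.0147,0.0203,0],[0.0147,0.0203,0],[0.0147,0.0203,0],[0.0147,0.0203,0],[0.0147,0.0203,0],[0.0147,0.0203,0],[0.0147,0.0203,0],[0.0147,0.0203,0],[0.0147,0.0203,0],[0,0,0],[0,0,0],[0,0,0]], "yaw": [0,0,0,0,0,0,0,0,0,0,0,0,0], "force": 40}}

```text
time_s: 64.1
tool_pos: [0.4885, -0.3244, 0.0944]
ee_rot: [-2.153, -2.288, 0.0]
contact_force: [0.3, -0.1, 0.3]
width: 0.0856
grip_force: 0.0
```

```bash
python3 - <<'E'
from h import *
to([.4863,-.3285,.0155],1.64)
print(cv2.imread('pics/x7.png')[295,401:411].max(1))
E
```

```text
t 64.1 pos [ 0.4885 -0.3244  0.0944] psi 1.631 q6 0.92 w 0.0856 F [ 0.3067 -0.0609  0.3176] shift [-0.004  -0.0024  0.0789] yaw -0.009
[81 79 77 78 77 76 75 76 76 75]
```

The shade (about 77) is that of a flat pad. Picking it up now.

>>> {"method": "jog_arm", "body": {"translation": [[-0.004,-0.002,0.015],[0,0,0.015],[0,0,0.015],[0,0,0.015],[0,0,0.01],[0,0,0.005],[0,0,0.004],[0,0,0],[0,0,0]], "yaw": [0,0,0,0,0,0,0,0,0]}}

```text
time_s: 65.0
tool_pos: [0.4872, -0.3291, 0.0158]
ee_rot: [2.153, 2.286, 0.0]
contact_force: [0.7, 0.5, 0.4]
width: 0.085
grip_force: 0.0
```

>>> {"method": "jog_arm", "body": {"translation": [[0,0,0],[0,0,0],[0,0,0],[0,0,0],[0,0,0],[0,0,0]], "yaw": [0,0,0,0,0,0], "fingers": 0}}

```text
time_s: 65.6
tool_pos: [0.4875, -0.3292, 0.0161]
ee_rot: [2.153, 2.286, 0.0]
contact_force: [-0.3, -0.3, 5.8]
width: 0.0588
grip_force: 44.1
```

>>> {"method": "jog_arm", "body": {"translation": [[0,0,-0.005],[0,0,-0.005],[0,0,-0.01],[0,0,-0.02],[0,0,-0.02],[0,0,-0.02],[0,0,0],[0,0,0]], "yaw": [0,0,0,0,0,0,0,0]}}

```text
time_s: 66.4
tool_pos: [0.4871, -0.329, 0.0957]
ee_rot: [2.153, 2.286, 0.0]
contact_force: [-0.3, 0.2, -1.9]
width: 0.0587
grip_force: 43.5
```

```bash
python3 - <<'E'
from h import *
to([.67,-.1995,.0955],1.571);b=snap('side');print(fit_tray([b]))
E
```

```text
t 66.4 pos [ 0.4871 -0.329   0.0957] psi 1.631 q6 0.92 w 0.0587 F [-0.285   0.2414 -1.9259] shift [0.1183 0.1903 0.0003] yaw 0.060
(array([ 0.667 , -0.2499,  0.044 ]), np.float64(0.4778672032193159))
```

>>> {"method": "jog_arm", "body": {"translation": [[0.0118,0.019,0],[0.0118,0.019,0],[0.0118,0.019,0],[0.0118,0.019,0],[0.0118,0.019,0],[0.0118,0.019,0],[0.0118,0.019,0],[0.0118,0.019,0],[0.0118,0.019,0],[0.0118,0.019,0],[0,0,0],[0,0,0],[0,0,0]], "yaw": [0,0,0,0,0,0,0,0,0,0,0.06,0,0]}}

```text
time_s: 67.75
tool_pos: [0.6685, -0.1995, 0.0939]
ee_rot: [-2.219, -2.221, 0.002]
contact_force: [-0.0, -0.1, -1.1]
width: 0.059
grip_force: 43.5
```

```bash
python3 - <<'E'
from h import *
to([.67,-.1995,.0155],1.571)
b=snap('side');print(fit_tray([b]))
E
```

```text
t 67.75 pos [ 0.6685 -0.1995  0.0939] psi 1.572 q6 1.28 w 0.0590 F [-0.0067 -0.1308 -1.0865] shift [-0.      0.0017  0.0784] yaw 0.001
(array([ 0.667 , -0.2489,  0.0448]), np.float64(0.4793450881612091))
```

After release, retreat up and then back to the clear viewing spot.

>>> {"method": "jog_arm", "body": {"translation": [[0,0,0.015],[0,0,0.015],[0,0,0.015],[0,0,0.015],[0,0,0.01],[0,0,0.005],[0,0,0.004],[0,0,0],[0,0,0.002],[0,0,0]], "yaw": [0,0,0,0,0,0,0,0,0,0]}}

```text
time_s: 68.8
tool_pos: [0.6698, -0.1997, 0.0147]
ee_rot: [2.221, 2.221, 0.001]
contact_force: [0.0, 0.1, -0.8]
width: 0.0591
grip_force: 43.5
```

>>> {"method": "jog_arm", "body": {"translation": [[0,0,0],[0,0,0],[0,0,0],[0,0,0],[0,0,-0.005],[0,0,-0.015],[0,0,-0.03],[0,0,-0.03],[0,0,-0.04],[0,0,-0.03],[0,0,0]], "yaw": [0,0,0,0,0,0,0,0,0,0,0], "fingers": 0.82}}

```text
time_s: 69.9
tool_pos: [0.6729, -0.2007, 0.1718]
ee_rot: [2.215, 2.215, 0.008]
contact_force: [0.5, 0.7, 0.9]
width: 0.0705
grip_force: 0.0
```

>>> {"method": "jog_arm", "body": {"translation": [[-0.023,-0.032,0],[-0.023,-0.032,0],[-0.023,-0.032,0],[-0.023,-0.032,0],[-0.023,-0.032,0],[-0.023,-0.032,0],[-0.023,-0.032,0],[-0.023,-0.032,0],[-0.023,-0.032,0],[-0.023,-0.032,0],[-0.023,-0.032,0],[-0.023,-0.032,0],[-0.023,-0.032,0],[0,0,0],[0,0,0]], "yaw": [0,0,0,0,0,0,0,0,0,0,0,0,0,0,0]}}

```text
time_s: 71.4
tool_pos: [0.2528, -0.4989, 0.1646]
ee_rot: [2.224, 2.219, 0.001]
contact_force: [-0.4, -0.1, -0.1]
width: 0.0698
grip_force: 0.0
```

```bash
python3 - <<'E'
from h import *
to([.5,-.3,.2])
a=snap('top');b=snap('side')
T=box(.67,-.249,0,.03,.105,.145,0);print('tray top');dark(a,T,.03)
im=a['pixels']
for p in [(.684,-.196),(.684,-.229),(.684,-.263),(.684,-.296)]:
    u,v=proj(a,(p[0],p[1],.03))[0].astype(int); print(im[v-2:v+3:2,u-3:u+4:3].max(2).ravel())
# tag: red blob extents in top, orange mark position relative
h=cv2.cvtColor(im,cv2.COLOR_BGR2HSV)[180:215,270:325]
m=cv2.inRange(h,(0,170,120),(6,255,255))|cv2.inRange(h,(172,170,120),(180,255,255))
for r in range(35):
    x=np.nonzero(m[r])[0]
    if len(x)>3 : print(r+180,x.min()+270,x.max()+270,len(x),end=' | ')
print()
# bin/reserves & knob, compared to first picture
f=cv2.imread('pics/top0.png'); d=cv2.absdiff(f,im).max(2)>60
n,l,st,ce=cv2.connectedComponentsWithStats(d.astype(np.uint8))
print([list(s) for s in st[1:] if s[4]>25])
E
```

```text
t 71.4 pos [ 0.2528 -0.4989  0.1646] psi 1.569 q6 0.47 w 0.0698 F [-0.4291 -0.1051 -0.0838] shift [ 0.1995  0.2468 -0.0352] 
tray top
[346 191  50   5  56] [ 0.723  -0.2321] sides 0.0025914135615471546 0.11157074849472323 dir 0.24514779831268604
[348 204  12  11 115] [ 0.6816 -0.199 ] sides 0.02484976357805342 0.023423592258827026 dir -84.15282208166622
[362 205  12  11 118] [ 0.6821 -0.2288] sides 0.023402679549232374 0.02485186573644029 dir 4.785230762135812
[377 206  12  12 116] [ 0.6822 -0.2634] sides 0.02422129019347437 0.026118145872993694 dir -3.404996935613009
[391 208  12  11 117] [ 0.6817 -0.296 ] sides 0.024860586625702244 0.023366984446915273 dir -84.13261204028271
[347 215  12  12 116] [ 0.6545 -0.1992] sides 0.023953961595535058 0.025068614010893577 dir -2.6795720549596287
[361 217  12  11 114] [ 0.6544 -0.2289] sides 0.02313689854446428 0.024709507329757664 dir 4.819688372536051
[376 218  12  11 120] [ 0.6547 -0.2635] sides 0.02471759863676317 0.02313251417911398 dir -84.1529458452031
[391 220  12  11 119] [ 0.6547 -0.2966] sides 0.024719550604530734 0.0231028837830944
[... 949 characters left out ...]
.int32(7), np.int32(123)], [np.int32(299), np.int32(247), np.int32(28), np.int32(17), np.int32(346)], [np.int32(294), np.int32(282), np.int32(15), np.int32(29), np.int32(377)], [np.int32(309), np.int32(283), np.int32(15), np.int32(29), np.int32(373)], [np.int32(324), np.int32(283), np.int32(15), np.int32(29), np.int32(372)], [np.int32(340), np.int32(284), np.int32(14), np.int32(29), np.int32(375)], [np.int32(499), np.int32(397), np.int32(141), np.int32(83), np.int32(5767)], [np.int32(199), np.int32(450), np.int32(45), np.int32(30), np.int32(807)], [np.int32(144), np.int32(456), np.int32(25), np.int32(10), np.int32(42)], [np.int32(121), np.int32(471), np.int32(15), np.int32(9), np.int32(80)]]
```

All checks agree: four pads flat in the tray, tag centred on the mark to about 1 mm, and the bin, knob, reserves and bystanders as they began. Handing in.

```bash
python3 -c "
from workcell import job_done; print(job_done())"
```

```text
the job is handed in; nothing more can be done
None
```

The job is handed in: all four black pads lie flat side by side in the blue tray, both orange reserves are in the level bin, the red tag hangs within about 1 mm of centre on the orange mark, and the grease pot, jar and tape roll were left alone (finished at about 71 s of the 210 s; the verdict was not shown).

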